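Load brass bar stock into a bench collet

TASK

Take the round brass bar from the blue rack (leave the steel hex bar where it lies) and feed it straight into the mouth of the open bench collet until its sprung depth stop is pushed fully in and comes up solid, gently enough that neither the stop rod is shoved back nor the bar jammed hard in the mouth. Then swing the red-knobbed lever all the way round to close the collet on the bar, let go, and leave the other things on the bench undisturbed.

Things in the scene. Friction and masses are not known exactly. Their poses are not given: they have to be found in the camera images.
- bar_center (a point): Round brass bar, 12 mm diameter, 220 mm long, about 0.2 kg, both ends alike with a 3 mm long chamfer to 9 mm. Point: its middle (110 mm from either end, on its axis). x runs along the bar; it may roll, so y and z are arbitrary. At the start it lies level in one of the rack's two places, its axis about 42 mm above the bench.
- hex_center (a point): Steel hex bar, 12 mm across flats, 220 mm long, in the rack's other place, parallel to the brass bar and 80 mm from it. Leave it alone. Point: its middle; x along the bar.
- rack: Fixed blue rack, 180 x 150 mm (x, y): 8 mm base, end plates at x = +-75 mm (12 mm thick, 46 mm tall) with open-topped notches 20 mm wide, floor 36 mm above the bench, at y = +-40 mm. The bars lie along x across both plates; between the plates a bar can be grasped across its middle. Origin: centre of the underside.
- collet: Fixed collet fixture: grey housing 70 mm wide, from 40 to 130 mm behind the mouth, top 125 mm above the bench, on a dark base plate 110 mm wide; steel nose in front, 60 mm diameter, 40 mm long; brass stop rod behind, on the axis, out to 175 mm. Origin: on the bench straight below the mouth; same axes as collet_mouth.
- collet_mouth (a point): Mouth of the collet: point on the bore axis in the plane of the nose's front face, 90 mm above the bench. x is level along the bore, INTO the collet (feed direction); z up. A lead-in cone narrows from 26 to 14 mm over 12 mm; then the bore is 14 mm wide and high (1 mm clearance all round). Let go unclamped, the bar stays in, drooping slightly, but may spring back 1 or 2 mm; a push on its free end sets it home.
- plunger (a joint): Sprung depth-stop plunger in the bore, in m: 0 = untouched, 0.006 = fully in, solid. Weak spring (0.1 N at first touch, 0.25 N fully in), held in by the bar's friction in the bore. Its setting is unknown: the bar's end touches it 50 to 70 mm inside the mouth and is home 6 mm deeper. Its red tail at the back of the housing moves out with it.
- stop_rod (a joint): Shift of the depth stop's brass rod in its clamp, in m: 0 as set. It stays put up to about 14 N of push by the bar and slips back beyond that, which spoils the setting.
- lever (a joint): Collet lever on top of the housing, in rad: 0 to 0.2 at the start = open, 1.25 = fully closed against its stop. Vertical axis, counter-clockwise seen from above to close; it stays where it is left. About 4 N at the knob moves it, somewhat more while the jaws grip the bar.
- lever_knob (a point): Middle of the lever's upright red knob, 168 mm above the bench (23 mm diameter from 14 mm below to 11 mm above this point; knob top 186 mm above the bench). It runs on a circle of 80 mm radius about lever_pivot; with the lever at 0 the arm points along -y of collet_mouth, and closing swings it 1.25 rad towards +x.
- lever_pivot (a point): A point on the lever's vertical hinge axis at the knob's height: 88 mm behind the mouth (along its +x), above the bore axis.
- board: Green circuit board 70 x 100 mm, 6 mm thick, on the blue mat. Leave alone. Origin: centre of its underside.
- driver: Yellow-handled screwdriver lying on the blue mat. Leave alone.
- meter: Blue-grey hand-held meter, 160 x 80 x 35 mm, lying at the far left. Leave alone. Origin: centre of its underside.
- spacers: Small glass jar with white cap, 52 mm diameter, 60 mm tall. Leave alone. Origin: centre of its underside.
- offcuts: Small grey open tray 110 x 90 x 40 mm with a brass washer in it, at the far edge. Leave alone. Origin: centre of its underside.
- flux: Small white bottle with orange cap, 36 mm diameter, 75 mm tall. Leave alone. Origin: centre of its underside.
Mind the look-alikes: they are no part of the job. What is shaped like the part that bears bar_center but pink is not meant.

How it is judged:
On the way, in this order (a step that is already met when the one before it is completed fails the run):
1. with the lever still open, the brass bar lies in the bore and holds the stop plunger in (at least 4.8 of its 6 mm) (value of joint plunger above 0.0048 m and angle between the x axis of bar_center and the x axis of collet_mouth, either way round below 0.08 rad and y of bar_center in the frame of collet_mouth between -0.008 and 0.008 m and value of joint lever below 0.35 rad), for 0.2 s.
2. the lever is swung closed with the bar still home (value of joint plunger above 0.0048 m and angle between the x axis of bar_center and the x axis of collet_mouth, either way round below 0.08 rad and y of bar_center in the frame of collet_mouth between -0.008 and 0.008 m and value of joint lever above 1.12 rad), for 0.2 s.
At the end, for the whole second after the job is handed in: Brass bar clamped in the collet: within 0.08 rad of the bore axis, its middle within 8 mm sideways of it, plunger held in at least 4.8 of its 6 mm, stop rod shifted under 2 mm, lever beyond 1.12 rad, hex bar moved under 20 mm (all of step 2 and value of joint stop_rod below 0.002 m and distance of hex_center from where it was at the start of the episode below 0.02 m); the robot touches nothing.
It fails at once if the stop rod is shoved back 2 mm or more (value of joint stop_rod above 0.002 m).
It fails at once if the lever is closed (past 0.35 rad) before the bar has entered the bore (value of joint lever above 0.35 rad and x of bar_center in the frame of collet_mouth below -0.07 m).
It fails at once if with the lever open, the bar presses on the collet with more than 40 N (value of joint lever below 0.35 rad and contact force between bar and collet above 40 N).
It fails at once if the hex bar is moved 20 mm or more (distance of hex_center from where it was at the start of the episode above 0.02 m).
It fails at once if a bystander on the bench is moved 30 mm or more (distance of any of board, driver, meter, spacers, offcuts, flux from where it was at the start of the episode above 0.03 m).
It also fails if it takes over 67 s, if anything falls off the work surface, if the arm or the gripper's body presses on something with over 40 N, if the wrist force passes 120 N, or if a joint passes its speed limit or range.

ROBOT

A 6-joint arm with a two-finger parallel gripper is mounted at the origin on the work surface. World frame = base frame: x ahead of the robot, y to its left, z up, the work surface at z = 0. Lengths are in m, angles in rad, forces in N, time in s.
With the tool pointing down it reaches from about 0.275 to 0.775 m from the base axis. Payload 14.6 kg.
Tool frame: the origin (TCP) lies between the finger pads; the fingertips stand 17 mm ahead of it and the grasp point (between the pads) lies 2 mm behind it; z points along the fingers, y is the direction in which the jaws open and shut (so a half turn about z gives the same grasp; the last joint's range is limited). The gripper opens to 85 mm and grips with 20 to 120 N. Pads are 22 mm wide; open, the fingers measure 114 mm over their backs; the gripper's body (76 mm by 85 mm) begins 54 mm behind the grasp point. The pads swing forward as they close: fully open they stand 13 mm farther back than shut.
Start: joints at [-1.313, 0.263, -0.048, 1.259, 0, 1.415], TCP at [0.211, -0.481, 0.248] pointing down, gripper open.
Joint ranges: [-2.65, 2.65], [-0.89, 1.7], [-1.18, 1.37], [-2.13, 2.11], [-1.35, 1.29], [-3.14, 3.14]. Speed limits (rad/s): [1.89, 1.89, 2.57, 2.79, 3.14, 3.14].

INTERFACE

Orientations are given as a 3x3 rotation matrix whose columns are the frame's x, y, z axes.
In Python, from rig import telemetry, snapshot, close_job gives the robot as it stands.
- The arm moves only by the tool move_arm, never from a script. Its argument "motion" is a list of rows, each an object of numbers: "rx", "ry", "rz": the turn, a rotation vector about the tool's x, y, z in units of 5 degrees (1.0 is 5 degrees); "dx", "dy", "dz": the shift along the tool's x, y, z in m; "hand": the gripper command: -1 is shut, 1 is fully open, values between are in proportion. A call has exactly 5 rows; each row shifts and turns the commanded pose from where the row before left it, along the tool's axes as they then stand; what a row does not reach is not made up. A row lasts 1/8 s, in which the tool goes at most 62.5 mm and 10.7 degrees, less where a joint would pass 70% of its speed; a pose out of reach is approached as far as the arm can. A call is refused whole if a number of a shift passes 0.0625 or a number of a turn 1, either way. A call with a gripper value outside its range is refused whole. The fingers move at their own pace and stop on an object; the grip force is fixed at half the most. Time passes only in rows, so rows that do not move let the fingers close, or fill a call up. It gives the time, the measured TCP pose, the force and the opening at its end, in the units of the state.
- telemetry.observe(): the state, without advancing time (a new reading comes with each control period).
- snapshot(name): name is "scene" or "top"; returns a dict with "img" (400x640x3 uint8, red, green, blue), "range_z" (400x640 float32, m along the optical axis (not along the pixel's ray), 0 where there is no reading), "fx", "fy", "cx", "cy" (pixels), "pose" (4x4, takes a point from camera to world coordinates). Camera axes: x right, y down, z forward; pixel columns grow to the right and rows downward; lengths in m; the calibration is good to about 2 mm. A picture is of the moment at which its call begins.
- close_job(): hands the job in, once; it reports no verdict.
The state is a dict: "t": time; "joint_pos": joint angles; "qd": joint speeds; "joint_torque": joint torques, N m; "tool_pos": TCP position; "tool_rot": TCP orientation; "ft_force": force on the tool from outside, world axes, zero at the start; "wrist_torque": the same for the moment, N m; "gripper_width": finger opening in m.
Only numpy, scipy, OpenCV 4.12 (cv2) and the standard library are available. Lean on these libraries where they do the work, as an engineer would, in place of code of your own. Each camera call takes 0.05 s, during which the arm holds its last target.

## Working session

There is one attempt and no reset: what is moved stays moved. The work goes in short steps, Python scripts to look and compute and a tool call to move; the robot and the scene stay as the last step left them, time stands still between calls to the robot, and variables do not carry over. Pictures are saved under pics/ and viewed, and the job is handed in when it is done.

Besides the shell and the picture viewer there is one more tool, called after "Emit:" as name(argument=value, ...) on one line, values as JSON. move_arm: Moves the arm, as the interface text tells. Its arguments: {"type":"object","properties":{"motion":{"type":"array","items":{"type":"object","properties":{"rx":{"type":"number"},"ry":{"type":"number"},"rz":{"type":"number"},"dx":{"type":"number"},"dy":{"type":"number"},"dz":{"type":"number"},"hand":{"type":"number"}}}}},"required":["motion"]}

```bash
mkdir -p pics; ls
cat > h.py <<'E'
import numpy as np, cv2, pickle
from rig import telemetry, snapshot, close_job
def snap(n,tag):
    s=snapshot(n); cv2.imwrite(f'pics/{tag}.png',s['img'][:,:,::-1]); pickle.dump(s,open(f'pics/{tag}.pkl','wb')); return s
def load(tag): return pickle.load(open(f'pics/{tag}.pkl','rb'))
def ray(s,u,v):
    d=np.array([(u-s['cx'])/s['fx'],(v-s['cy'])/s['fy'],1.]); P=np.array(s['pose']); return P[:3,3],P[:3,:3]@d
def onplane(s,u,v,z):
    o,d=ray(s,u,v); return o+d*(z-o[2])/d[2]
def cloud(s):
    v,u=np.mgrid[0:400,0:640]; z=s['range_z']; P=np.array(s['pose'])
    c=np.stack([(u-s['cx'])/s['fx']*z,(v-s['cy'])/s['fy']*z,z],-1); return c@P[:3,:3].T+P[:3,3]
def proj(s,p):
    P=np.array(s['pose']); c=P[:3,:3].T@(np.array(p)-P[:3,3]); return s['fx']*c[0]/c[2]+s['cx'],s['fy']*c[1]/c[2]+s['cy']
E
python3 - <<'E'
from h import *
np.set_printoptions(precision=4,suppress=True)
for n in('scene','top'):
    s=snap(n,n+'0'); print(s['pose'],s['fx'],s['cx'],s['cy'])
print(telemetry.observe())
E
```

```text
pics
[[ 0.7695  0.4374 -0.4654  1.0917]
 [ 0.6383 -0.5509  0.5377 -0.5272]
 [-0.0212 -0.7108 -0.7031  0.9661]
 [ 0.      0.      0.      1.    ]] 382.4197976919295 313.3591493174716 194.90199163939977
[[-0.0263 -0.9959  0.0871  0.4378]
 [-0.9995  0.0278  0.0159  0.0991]
 [-0.0183 -0.0866 -0.9961  1.2147]
 [ 0.      0.      0.      1.    ]] 402.31186919580796 320.260997534455 200.56980627922644
{'t': 0.1, 'joint_pos': array([-1.3133,  0.2635, -0.0488,  1.2594,  0.    ,  1.4155]), 'qd': array([-0.0008, -0.0016,  0.0032,  0.0003, -0.0002,  0.0019]), 'joint_torque': array([  0.0049, -63.8581,  38.506 ,   0.01  ,  -0.0001,  -0.    ]), 'tool_pos': array([ 0.2106, -0.4807,  0.2479]), 'tool_rot': array([[ 0.916 ,  0.4012, -0.0002],
       [ 0.4012, -0.916 ,  0.0009],
       [ 0.0002, -0.0009, -1.    ]]), 'ft_force': array([-0.1556,  0.3037,  0.0368]), 'wrist_torque': array([0.0315, 0.05  , 0.0297]), 'gripper_width': 0.0852134236347304}
```

View pics/scene0.png

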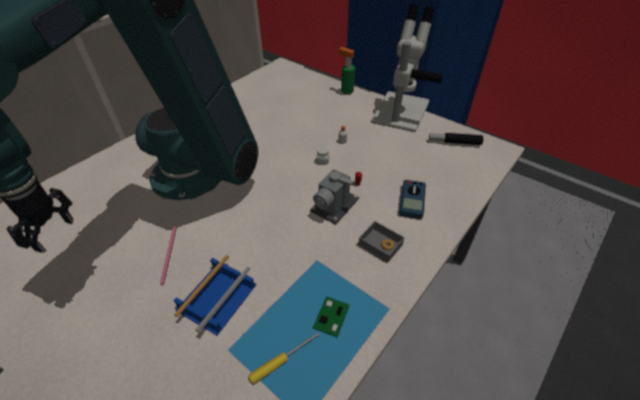

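View pics/top0.png

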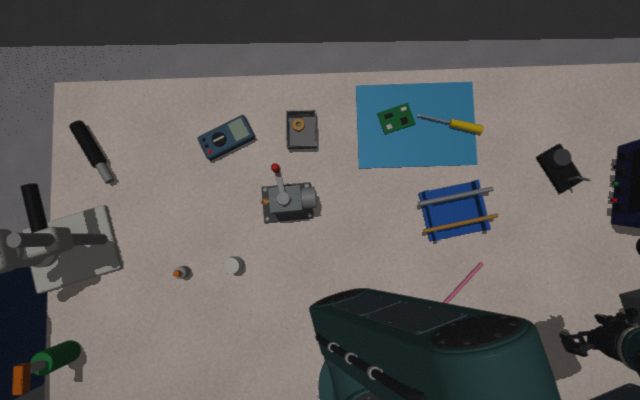

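The top view shows the brass bar at about (425,233)–(497,216), the hex bar above it, and the collet mouth at about (317,199) facing right with its red knob at (276,168). Next I'll measure these.

Run:
```python
from h import *
s=load('top0');t=load('scene0')
a=cv2.resize(s['img'][150:250,245:325],None,fx=5,fy=5,interpolation=cv2.INTER_CUBIC)
b=cv2.resize(s['img'][170:250,405:505],None,fx=4,fy=4,interpolation=cv2.INTER_CUBIC)
c=cv2.resize(t['img'][160:230,300:375],None,fx=5,fy=5,interpolation=cv2.INTER_CUBIC)
d=cv2.resize(t['img'][245:340,165:265],None,fx=4,fy=4,interpolation=cv2.INTER_CUBIC)
W=np.zeros((1000,800,3),np.uint8)
def put(i,y,x): W[y:y+i.shape[0],x:x+i.shape[1]]=i
put(a,0,0);put(b,0,400);put(c,520,0);put(d,520,400)
cv2.imwrite('pics/z0.png',cv2.resize(W,(600,600) if 0 else (480,600))[:,:,::-1])
cv2.imwrite('pics/z1.png',W[:500][:,:,::-1]);cv2.imwrite('pics/z2.png',W[500:][:,:,::-1])
```

```text
(no output)
```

View pics/z1.png

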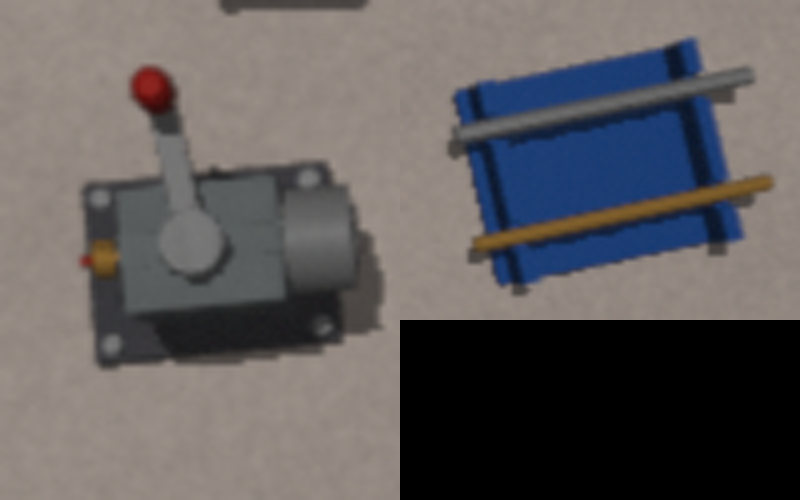

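View pics/z2.png

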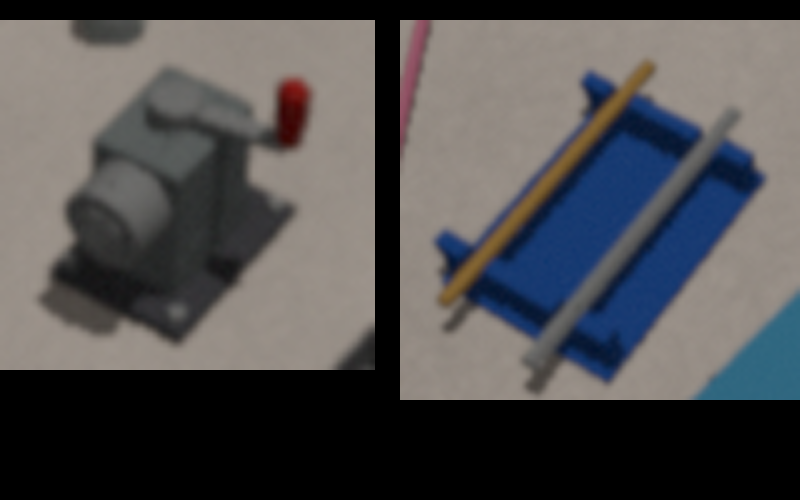

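```bash
cat > meas.py <<'E'
from h import *
np.set_printoptions(precision=4,suppress=True)
for n in('top0','scene0'):
    s=load(n); C=cloud(s); hsv=cv2.cvtColor(s['img'],cv2.COLOR_RGB2HSV); H,S,V=[hsv[...,i].astype(int) for i in range(3)]
    X,Y,Z=C[...,0],C[...,1],C[...,2]
    # bar: mask brass
    m=(H>=10)&(H<=25)&(S>120)&(V>60)
    box=(slice(205,245),slice(415,505)) if n=='top0' else (slice(245,325),slice(170,235))
    mm=np.zeros_like(m);mm[box]=m[box]
    v,u=np.nonzero(mm); P=np.array([onplane(s,a,b,0.042) for a,b in zip(u,v)])[:,:2]
    c=P.mean(0); w,E=np.linalg.eigh(np.cov((P-c).T)); d=E[:,1]; d=d*np.sign(d[1]); q=(P-c)@d
    print(n,'bar n',len(u),'mid',c+d*(q.min()+q.max())/2,'len',q.max()-q.min(),'dir',d,np.degrees(np.arctan2(d[1],d[0])),'w',np.sqrt(w[0])*3.46, 'z med',np.median(Z[mm]))
    # red knob
    m=((H<6)|(H>174))&(S>170)&(V>70)
    box=(slice(155,180),slice(262,290)) if n=='top0' else (slice(165,192),slice(345,370))
    mm=np.zeros_like(m);mm[box]=m[box]; v,u=np.nonzero(mm); k=C[mm]
    print('knob n',len(u),'centroid',u.mean(),v.mean(),'plane168',onplane(s,u.mean(),v.mean(),0.168),'top pts',np.median(k[k[:,2]>k[:,2].max()-.006],0),k[:,2].max())
    # housing top
    reg=(abs(Z-0.125)<0.004)&(S<90); 
    box=(slice(175,225),slice(255,305)) if n=='top0' else (slice(160,225),slice(305,360))
    mm=np.zeros_like(m);mm[box]=reg[box]
    v,u=np.nonzero(mm);P=np.array([onplane(s,a,b,0.125) for a,b in zip(u,v)])[:,:2].astype(np.float32)
    r=cv2.minAreaRect(P); print('housing top n',len(u),r, cv2.boxPoints(r).tolist(), np.median(Z[mm]))
    print('bench z', np.median(Z[280:300,520:540]) if n=='top0' else np.median(Z[300:320,60:120]))
E
python3 meas.py
```

```text
top0 bar n 243 mid [ 0.4639 -0.2858] len 0.21699028026422174 dir [-0.1855  0.9826] 100.6930613078753 w 0.009299238901710213 z med 0.04647499350285944
knob n 37 centroid 274.7567567567568 166.97297297297297 plane168 [0.6216 0.2335 0.168 ] top pts [0.6189 0.2307 0.1844] 0.18773114566742022
housing top n 555 ((0.5459027886390686, 0.2093459665775299), (0.07746122032403946, 0.0970272496342659), 4.311698913574219) [[0.5036343932151794, 0.2548104226589203], [0.5109291672706604, 0.1580577939748764], [0.5881711840629578, 0.16388151049613953], [0.5808764100074768, 0.2606341242790222]] 0.12343970779157964
bench z -0.000299690941825137
scene0 bar n 230 mid [ 0.4631 -0.2853] len 0.21532435477107312 dir [-0.1833  0.9831] 100.56161714842764 w 0.010152715070819456 z med 0.0477911087640594
knob n 21 centroid 358.3333333333333 175.0952380952381 plane168 [0.6173 0.2382 0.168 ] top pts [0.6231 0.2245 0.1859] 0.18981249436523395
housing top n 314 ((0.5457820296287537, 0.19391438364982605), (0.07199118286371231, 0.13095206022262573), 4.658069133758545) [[0.5045880675315857, 0.2562510073184967], [0.5152226090431213, 0.1257314383983612], [0.5869759917259216, 0.1315777599811554], [0.576341450214386, 0.2620973289012909]] 0.1252612435546212
bench z 0.0015250687503687854
```

```bash
cat > meas2.py <<'E'
from h import *
from scipy.optimize import least_squares
np.set_printoptions(precision=4,suppress=True)
th0=np.radians(94.4); 
for n in('top0','scene0'):
    s=load(n); C=cloud(s).reshape(-1,3)
    e=np.array([np.cos(th0),np.sin(th0)]); f=np.array([-e[1],e[0]])
    o=np.array([0.5524,0.1246])
    a=(C[:,:2]-o)@e; b=(C[:,:2]-o)@f; z=C[:,2]
    # nose front extent
    m=(abs(b)<0.02)&(z>0.08)&(z<0.125)&(a<0.05)&(a>-0.03); print(n,'front a (pct)',np.percentile(a[m],[0,5,10,20,50]),m.sum())
    m=(a>0.004)&(a<0.035)&(abs(b)<0.035)&(z>0.07)&(z<0.13)
    A,B,Zs=a[m],b[m],z[m]
    # axis b = p0+p1*a, z = 0.09, r=.03
    r=least_squares(lambda p: np.hypot(B-p[0]-p[1]*A, Zs-p[2])-0.03,[0,0,.09],loss='soft_l1',f_scale=.002)
    print('nose axis',r.x,m.sum(),np.std(r.fun))
    # housing side faces & top extents per slice of a
    m=(abs(z-0.125)<0.006)&(a>0.03)&(a<0.15)&(abs(b)<.06)
    for lo in np.arange(.045,.13,.02):
        k=m&(a>lo)&(a<lo+.02); print('  a',lo.round(3),'b',b[k].min(),b[k].max(),end='')
    print()
    k=m&(abs(b)<.03); print('a range',a[k].min(),a[k].max())
    # pivot hub: disc higher than 0.13
    k=(z>0.133)&(z<.16)&(a>.05)&(a<.13)&(abs(b)<.03); print('hub',a[k].mean() if k.any() else 0,b[k].mean() if k.any() else 0,k.sum(), 'lo hi',np.percentile(a[k],[2,98]),np.percentile(b[k],[2,98]), np.percentile(z[k],[5,50,95]))
E
python3 meas2.py
python3 - <<'E'
import sys; sys.path.insert(0,'.')
from h import *
s=load('pics/top0'.replace('pics/','')) if 0 else None
E
python3 - <<'E'
import os; os.chdir('.')
import sys; sys.path.insert(0,'.')
from h import *
for n in('top0','scene0'):
    s=load(n)
    im=cv2.resize(s['img'],None,fx=8,fy=8,interpolation=cv2.INTER_CUBIC)
    th=np.radians(94.4);e=np.array([np.cos(th),np.sin(th)]);f=np.array([-e[1],e[0]]);o=np.array([.5524,.1246])
    P=lambda a,b,z: tuple(int(round((q+.5)*8)) for q in proj(s,[*(o+a*e+b*f),z]))
    def poly(pts,c): cv2.polylines(im,[np.array(pts)],True,c,1)
    poly([P(.04,.035,.125),P(.13,.035,.125),P(.13,-.035,.125),P(.04,-.035,.125)],(255,255,0))
    for a in(0,.04): poly([P(a,.03*np.cos(t),.09+.03*np.sin(t)) for t in np.linspace(0,6.28,40)],(0,255,0))
    poly([P(0,.013*np.cos(t),.09+.013*np.sin(t)) for t in np.linspace(0,6.28,40)],(0,255,0))
    poly([P(.12,0,.09),P(.175,0,.09)],(255,0,255))
    c=(290,195) if n=='top0' else (338,195)
    y,x=c[1]*8,c[0]*8
    cv2.imwrite(f'pics/ov_{n}.png',im[y-290:y+290,x-300:x+300][:,:,::-1])
E
```

```text
top0 front a (pct) [0.0031 0.0059 0.0079 0.0128 0.0264] 238
nose axis [ 0.0039 -0.0068  0.0885] 233 0.003314681541369377
  a 0.045 b -0.030887658733025628 0.03851152200218058  a 0.065 b -0.03147065741263164 0.03780422616982462  a 0.085 b -0.03836505980103578 0.03848616210059386  a 0.105 b -0.0320369259053874 0.03831372515526023  a 0.125 b -0.02986956090633364 0.03699105945834611
a range 0.030450760961789638 0.1344912953303465
hub 0.09265681063559039 -0.0011249465837565352 173 lo hi [0.0762 0.1078] [-0.0281  0.0198] [0.1357 0.1403 0.1442]
scene0 front a (pct) [0.0018 0.0046 0.0055 0.0078 0.0177] 215
nose axis [0.0037 0.0128 0.0915] 270 0.006852658133518233
  a 0.045 b -0.03219778716020951 0.03914533165284735  a 0.065 b -0.03378688300401429 0.03806169245491524  a 0.085 b -0.031984154236626386 0.03880062090793441  a 0.105 b -0.032116221232407684 0.03502491075635099  a 0.125 b -0.03281245201897195 0.0336970690162779
a range 0.030178075541361305 0.13455413657449988
hub 0.08995244269180522 -0.0038388011816031125 103 lo hi [0.0752 0.1063] [-0.0278  0.0151] [0.1349 0.1423 0.1458]
```

View pics/ov_top0.png

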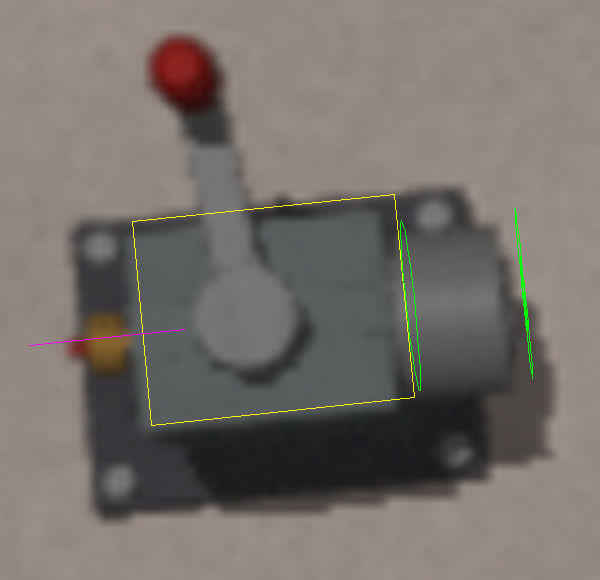

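View pics/ov_scene0.png

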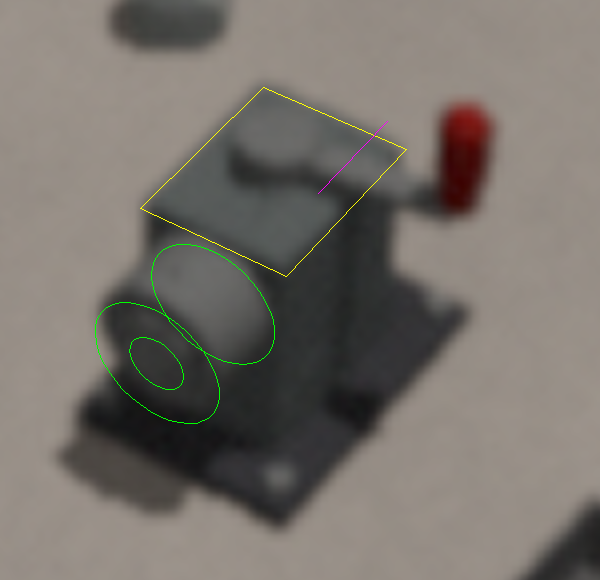

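```bash
cat > ov.py <<'E'
from h import *
import sys
da,db,th=float(sys.argv[1]),float(sys.argv[2]),np.radians(float(sys.argv[3]))
t=np.radians(94.4);e=np.array([np.cos(t),np.sin(t)]);f=np.array([-e[1],e[0]]);o=np.array([.5524,.1246])+da*e+db*f
e=np.array([np.cos(th),np.sin(th)]);f=np.array([-e[1],e[0]])
print('mouth',o)
out=[]
for n in('top0','scene0'):
    s=load(n)
    im=cv2.resize(s['img'],None,fx=8,fy=8,interpolation=cv2.INTER_CUBIC)
    P=lambda a,b,z: tuple(int(round((q+.5)*8-.5)) for q in proj(s,[*(o+a*e+b*f),z]))
    def poly(pts,c): cv2.polylines(im,[np.array(pts)],True,c,1)
    poly([P(.04,.035,.125),P(.13,.035,.125),P(.13,-.035,.125),P(.04,-.035,.125)],(255,255,0))
    for a in(0,.04): poly([P(a,.03*np.cos(t),.09+.03*np.sin(t)) for t in np.linspace(0,6.28,40)],(0,255,0))
    poly([P(0,.013*np.cos(t),.09+.013*np.sin(t)) for t in np.linspace(0,6.28,40)],(0,255,0))
    poly([P(.12,0,.09),P(.175,0,.09)],(255,0,255))
    c=(290,195) if n=='top0' else (335,195)
    y,x=c[1]*8,c[0]*8
    out.append(im[y-240:y+290,x-240:x+250])
cv2.imwrite('pics/ov2.png',cv2.resize(np.hstack(out),(0,0),fx=.81,fy=.81)[:,:,::-1])
E
python3 ov.py .006 .0035 94.6
```

```text
mouth [0.54845   0.1303138]
```

View pics/ov2.png

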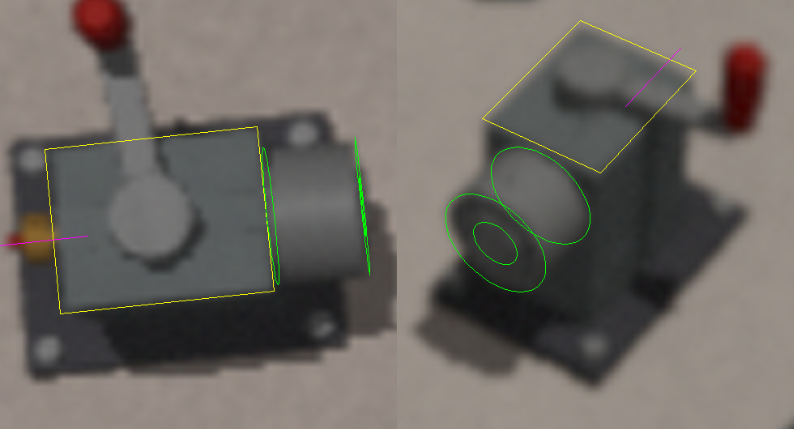

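```bash
cat > plan.py <<'E'
from h import *
import sys
# usage: x y z yawdeg nrows
np.set_printoptions(precision=4,suppress=True)
x,y,z,yaw,n=map(float,sys.argv[1:6]); n=int(n)
o=telemetry.observe(); R=np.array(o['tool_rot']); p=np.array(o['tool_pos'])
y0=np.degrees(np.arctan2(R[1,0],R[0,0])); dy=(yaw-y0+180)%360-180
D=np.array([x,y,z])-p
print('t',o['t'],'pos',p,'yaw',y0,'D',D,'dyaw',dy,'tilt',R[:2,2],'F',np.array(o['ft_force']),'w',o['gripper_width'])
for i in range(n):
    a=np.radians(y0+dy*i/n); d=D/n
    print(i,'dx %.4f dy %.4f dz %.4f rz %.3f'%(d[0]*np.cos(a)+d[1]*np.sin(a),d[0]*np.sin(a)-d[1]*np.cos(a),-d[2],-dy/n/5))
E
python3 plan.py 0.4672 -0.3052 0.12 100.6 16
```

```text
t 0.1 pos [ 0.2106 -0.4807  0.2479] yaw 23.65306061129865 D [ 0.2566  0.1755 -0.1279] dyaw 76.94693938870137 tilt [-0.0002  0.0009] F [-0.1556  0.3037  0.0368] w 0.0852134236347304
0 dx 0.0191 dy -0.0036 dz 0.0080 rz -0.962
1 dx 0.0193 dy -0.0020 dz 0.0080 rz -0.962
2 dx 0.0194 dy -0.0004 dz 0.0080 rz -0.962
3 dx 0.0194 dy 0.0013 dz 0.0080 rz -0.962
4 dx 0.0192 dy 0.0029 dz 0.0080 rz -0.962
5 dx 0.0189 dy 0.0045 dz 0.0080 rz -0.962
6 dx 0.0185 dy 0.0061 dz 0.0080 rz -0.962
7 dx 0.0179 dy 0.0076 dz 0.0080 rz -0.962
8 dx 0.0172 dy 0.0091 dz 0.0080 rz -0.962
9 dx 0.0164 dy 0.0105 dz 0.0080 rz -0.962
10 dx 0.0154 dy 0.0118 dz 0.0080 rz -0.962
11 dx 0.0144 dy 0.0130 dz 0.0080 rz -0.962
12 dx 0.0133 dy 0.0142 dz 0.0080 rz -0.962
13 dx 0.0120 dy 0.0153 dz 0.0080 rz -0.962
14 dx 0.0107 dy 0.0162 dz 0.0080 rz -0.962
15 dx 0.0093 dy 0.0171 dz 0.0080 rz -0.962
```

Emit:
move_arm(motion=[{"dx": 0.019, "dy": -0.004, "dz": 0.008, "rz": -1, "hand": 1}, {"dx": 0.019, "dy": -0.002, "dz": 0.008, "rz": -1, "hand": 1}, {"dx": 0.019, "dy": 0, "dz": 0.008, "rz": -1, "hand": 1}, {"dx": 0.019, "dy": 0.001, "dz": 0.008, "rz": -1, "hand": 1}, {"dx": 0.019, "dy": 0.003, "dz": 0.008, "rz": -1, "hand": 1}])

```text
$.motion[0]: bad value
```

Emit:
move_arm(motion=[{"dx": 0.019, "dy": 0.005, "dz": 0.008, "rz": -1, "hand": 1}, {"dx": 0.018, "dy": 0.006, "dz": 0.008, "rz": -1, "hand": 1}, {"dx": 0.018, "dy": 0.008, "dz": 0.008, "rz": -1, "hand": 1}, {"dx": 0.017, "dy": 0.009, "dz": 0.008, "rz": -1, "hand": 1}, {"dx": 0.016, "dy": 0.011, "dz": 0.008, "rz": -1, "hand": 1}])

```text
$.motion[0]: bad value
```

Emit:
move_arm(motion=[{"dx": 0.015, "dy": 0.012, "dz": 0.008, "rz": -1, "hand": 1}, {"dx": 0.014, "dy": 0.013, "dz": 0.008, "rz": -1, "hand": 1}, {"dx": 0.013, "dy": 0.014, "dz": 0.008, "rz": -1, "hand": 1}, {"dx": 0.012, "dy": 0.016, "dz": 0.008, "rz": -1, "hand": 1}, {"dx": 0.01, "dy": 0.017, "dz": 0.008, "rz": -1, "hand": 1}])

```text
$.motion[0]: bad value
```

```bash
python3 plan.py 0.4672 -0.3052 0.12 100.6 1; python3 -c "
from h import *
snap('top','top1');snap('scene','scene1')
a=load('top1')['img'][150:350,350:600];b=load('scene1')['img'][200:400,120:370]
cv2.imwrite('pics/v1.png',cv2.resize(np.hstack([a,b]),(800,320))[:,:,::-1])"
```

```text
t 0.1 pos [ 0.2106 -0.4807  0.2479] yaw 23.65306061129865 D [ 0.2566  0.1755 -0.1279] dyaw 76.94693938870137 tilt [-0.0002  0.0009] F [-0.1556  0.3037  0.0368] w 0.0852134236347304
0 dx 0.3055 dy -0.0578 dz 0.1279 rz -15.389
```

View pics/v1.png

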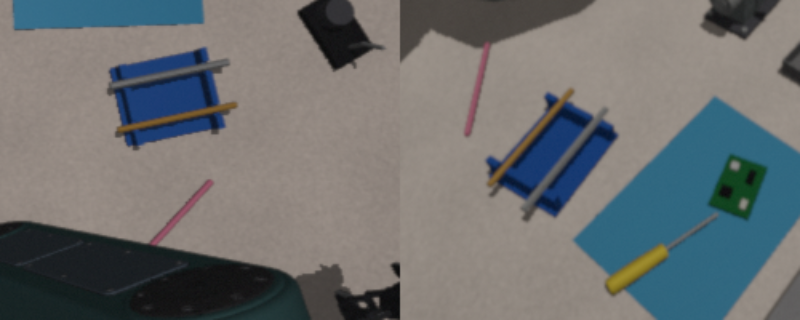

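The calls were refused, so nothing moved. The rows probably need all seven numbers.

Emit:
move_arm(motion=[{"dx": 0.019, "dy": -0.004, "dz": 0.008, "rx": 0, "ry": 0, "rz": -1, "hand": 1}, {"dx": 0.019, "dy": -0.002, "dz": 0.008, "rx": 0, "ry": 0, "rz": -1, "hand": 1}, {"dx": 0.019, "dy": 0, "dz": 0.008, "rx": 0, "ry": 0, "rz": -1, "hand": 1}, {"dx": 0.019, "dy": 0.001, "dz": 0.008, "rx": 0, "ry": 0, "rz": -1, "hand": 1}, {"dx": 0.019, "dy": 0.003, "dz": 0.008, "rx": 0, "ry": 0, "rz": -1, "hand": 1}])

```text
t: 0.82
tool_pos: [0.2897, -0.4257, 0.2079]
tool_rot: [[0.658, 0.753, -0.0], [0.753, -0.658, 0.0], [0.0, -0.0, -1.0]]
ft_force: [-1.0, 0.1, 0.4]
gripper_width: 0.0857
```

Emit:
move_arm(motion=[{"dx": 0.019, "dy": 0.005, "dz": 0.008, "rx": 0, "ry": 0, "rz": -1, "hand": 1}, {"dx": 0.018, "dy": 0.006, "dz": 0.008, "rx": 0, "ry": 0, "rz": -1, "hand": 1}, {"dx": 0.018, "dy": 0.008, "dz": 0.008, "rx": 0, "ry": 0, "rz": -1, "hand": 1}, {"dx": 0.017, "dy": 0.009, "dz": 0.008, "rx": 0, "ry": 0, "rz": -1, "hand": 1}, {"dx": 0.016, "dy": 0.011, "dz": 0.008, "rx": 0, "ry": 0, "rz": -1, "hand": 1}])

```text
t: 1.45
tool_pos: [0.3693, -0.3705, 0.1679]
tool_rot: [[0.279, 0.96, -0.0], [0.96, -0.279, 0.0], [0.0, -0.0, -1.0]]
ft_force: [0.1, 0.3, 0.1]
gripper_width: 0.0854
```

Emit:
move_arm(motion=[{"dx": 0.015, "dy": 0.012, "dz": 0.008, "rx": 0, "ry": 0, "rz": -1, "hand": 1}, {"dx": 0.014, "dy": 0.013, "dz": 0.008, "rx": 0, "ry": 0, "rz": -1, "hand": 1}, {"dx": 0.013, "dy": 0.014, "dz": 0.008, "rx": 0, "ry": 0, "rz": -1, "hand": 1}, {"dx": 0.012, "dy": 0.016, "dz": 0.008, "rx": 0, "ry": 0, "rz": -1, "hand": 1}, {"dx": 0.01, "dy": 0.017, "dz": 0.008, "rx": 0, "ry": 0, "rz": -1, "hand": 1}])

```text
t: 2.08
tool_pos: [0.4486, -0.3142, 0.1279]
tool_rot: [[-0.153, 0.988, -0.0], [0.988, 0.153, 0.0], [0.0, -0.0, -1.0]]
ft_force: [-0.1, 0.1, -1.1]
gripper_width: 0.0856
```

```bash
python3 plan.py 0.4672 -0.3052 0.12 100.6 1; python3 -c "
from h import *
snap('top','top1');snap('scene','scene1')
a=load('top1')['img'][150:350,350:600];b=load('scene1')['img'][200:400,120:370]
cv2.imwrite('pics/v2.png',cv2.resize(np.hstack([a,b]),(800,320))[:,:,::-1])"
```

```text
t 2.075 pos [ 0.4486 -0.3142  0.1279] yaw 98.81546920734998 D [ 0.0186  0.009  -0.0079] dyaw 1.7845307926500027 tilt [-0.0002  0.0002] F [-0.0913  0.1024 -1.0628] w 0.08555126427502315
0 dx 0.0061 dy 0.0198 dz 0.0079 rz -0.357
```

View pics/v2.png

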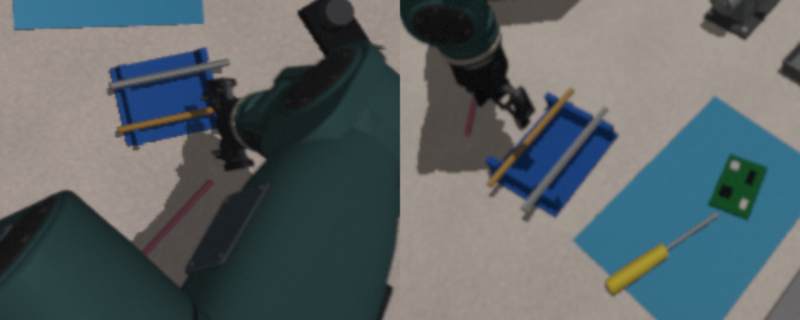

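The gripper is beside the bar in both views. I'll centre it and descend.

Emit:
move_arm(motion=[{"dx": 0.003, "dy": 0.01, "dz": 0.008, "rx": 0, "ry": 0, "rz": -0.36, "hand": 1}, {"dx": 0.003, "dy": 0.01, "dz": 0, "rx": 0, "ry": 0, "rz": 0, "hand": 1}, {"dx": 0, "dy": 0, "dz": 0.03, "rx": 0, "ry": 0, "rz": 0, "hand": 1}, {"dx": 0, "dy": 0, "dz": 0.03, "rx": 0, "ry": 0, "rz": 0, "hand": 1}, {"dx": 0, "dy": 0, "dz": 0.02, "rx": 0, "ry": 0, "rz": 0, "hand": 1}])

```text
t: 2.8
tool_pos: [0.4668, -0.3053, 0.0392]
tool_rot: [[-0.18, 0.984, -0.001], [0.984, 0.18, 0.0], [0.001, -0.0, -1.0]]
ft_force: [0.9, 0.3, 1.1]
gripper_width: 0.0852
```

Emit:
move_arm(motion=[{"dx": 0, "dy": 0, "dz": 0, "rx": 0, "ry": 0, "rz": 0, "hand": -1}, {"dx": 0, "dy": 0, "dz": 0, "rx": 0, "ry": 0, "rz": 0, "hand": -1}, {"dx": 0, "dy": 0, "dz": 0, "rx": 0, "ry": 0, "rz": 0, "hand": -1}, {"dx": 0, "dy": 0, "dz": 0, "rx": 0, "ry": 0, "rz": 0, "hand": -1}, {"dx": 0, "dy": 0, "dz": 0, "rx": 0, "ry": 0, "rz": 0, "hand": -1}])

```text
t: 3.42
tool_pos: [0.4671, -0.3057, 0.0409]
tool_rot: [[-0.181, 0.983, 0.001], [0.983, 0.181, -0.001], [-0.001, 0.001, -1.0]]
ft_force: [-0.0, 0.7, 5.8]
gripper_width: 0.0101
```

```bash
python3 plan.py 0.55 0 0.12 94.6 1; python3 -c "
from h import *
snap('top','top2');snap('scene','scene2')
a=load('top2')['img'][150:350,350:600];b=load('scene2')['img'][200:400,120:370]
cv2.imwrite('pics/v3.png',cv2.resize(np.hstack([a,b]),(800,320))[:,:,::-1])"
```

```text
t 3.425 pos [ 0.4671 -0.3057  0.0409] yaw 100.44994340990644 D [0.0829 0.3057 0.0791] dyaw -5.8499434099064445 tilt [ 0.0008 -0.0007] F [-0.0272  0.7047  5.8302] w 0.010143346235575307
0 dx 0.2856 dy 0.1370 dz -0.0791 rz 1.170
```

View pics/v3.png

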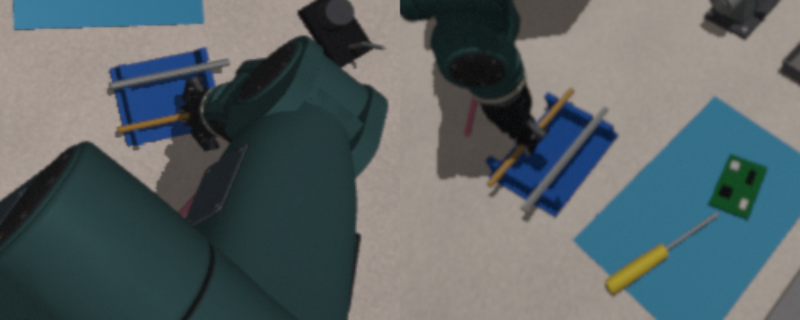

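Emit:
move_arm(motion=[{"dx": 0, "dy": 0, "dz": -0.01, "rx": 0, "ry": 0, "rz": 0, "hand": -1}, {"dx": 0, "dy": 0, "dz": -0.02, "rx": 0, "ry": 0, "rz": 0, "hand": -1}, {"dx": 0, "dy": 0, "dz": -0.03, "rx": 0, "ry": 0, "rz": 0, "hand": -1}, {"dx": 0, "dy": 0, "dz": -0.03, "rx": 0, "ry": 0, "rz": 0, "hand": -1}, {"dx": 0, "dy": 0, "dz": -0.02, "rx": 0, "ry": 0, "rz": 0, "hand": -1}])

```text
t: 4.15
tool_pos: [0.467, -0.3056, 0.1522]
tool_rot: [[-0.181, 0.983, 0.001], [0.983, 0.181, -0.001], [-0.001, 0.001, -1.0]]
ft_force: [-0.1, 0.2, -2.5]
gripper_width: 0.0098
```

```bash
python3 plan.py 0.56 -0.03 0.125 94.6 10; python3 -c "
from h import *
snap('top','top3');snap('scene','scene3')
a=load('top3')['img'][150:350,350:600];b=load('scene3')['img'][200:400,120:370]
cv2.imwrite('pics/v4.png',cv2.resize(np.hstack([a,b]),(800,320))[:,:,::-1])"
```

```text
t 4.15 pos [ 0.467  -0.3056  0.1522] yaw 100.45137568223879 D [ 0.093   0.2756 -0.0272] dyaw -5.851375682238796 tilt [ 0.0009 -0.0008] F [-0.1355  0.1801 -2.5258] w 0.009830933983776763
0 dx 0.0254 dy 0.0141 dz 0.0027 rz 0.117
1 dx 0.0256 dy 0.0139 dz 0.0027 rz 0.117
2 dx 0.0257 dy 0.0136 dz 0.0027 rz 0.117
3 dx 0.0258 dy 0.0134 dz 0.0027 rz 0.117
4 dx 0.0260 dy 0.0131 dz 0.0027 rz 0.117
5 dx 0.0261 dy 0.0128 dz 0.0027 rz 0.117
6 dx 0.0262 dy 0.0126 dz 0.0027 rz 0.117
7 dx 0.0264 dy 0.0123 dz 0.0027 rz 0.117
8 dx 0.0265 dy 0.0120 dz 0.0027 rz 0.117
9 dx 0.0266 dy 0.0118 dz 0.0027 rz 0.117
```

View pics/v4.png

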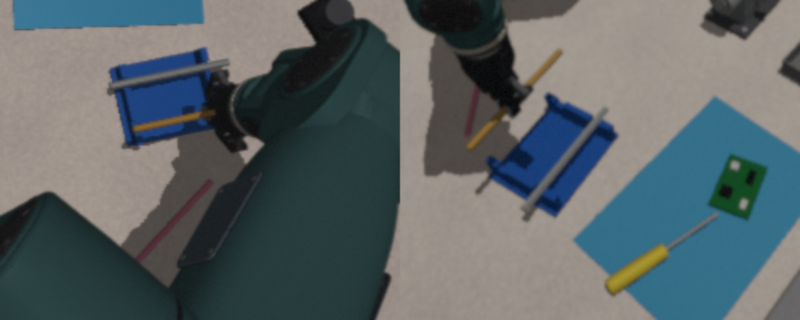

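The bar is clear of the rack and the hex bar hasn't moved. I'll carry it to the front of the mouth.

Emit:
move_arm(motion=[{"dx": 0.025, "dy": 0.014, "dz": 0, "rx": 0, "ry": 0, "rz": 0.12, "hand": -1}, {"dx": 0.025, "dy": 0.014, "dz": 0, "rx": 0, "ry": 0, "rz": 0.12, "hand": -1}, {"dx": 0.025, "dy": 0.014, "dz": 0, "rx": 0, "ry": 0, "rz": 0.12, "hand": -1}, {"dx": 0.026, "dy": 0.014, "dz": 0.005, "rx": 0, "ry": 0, "rz": 0.12, "hand": -1}, {"dx": 0.026, "dy": 0.013, "dz": 0.01, "rx": 0, "ry": 0, "rz": 0.12, "hand": -1}])

```text
t: 4.88
tool_pos: [0.5146, -0.168, 0.1346]
tool_rot: [[-0.129, 0.992, -0.0], [0.992, 0.129, 0.0], [0.0, -0.0, -1.0]]
ft_force: [0.0, -0.4, -2.1]
gripper_width: 0.01
```

Emit:
move_arm(motion=[{"dx": 0.026, "dy": 0.013, "dz": 0.012, "rx": 0, "ry": 0, "rz": 0.12, "hand": -1}, {"dx": 0.026, "dy": 0.013, "dz": 0.012, "rx": 0, "ry": 0, "rz": 0.12, "hand": -1}, {"dx": 0.026, "dy": 0.012, "dz": 0.012, "rx": 0, "ry": 0, "rz": 0.12, "hand": -1}, {"dx": 0.026, "dy": 0.012, "dz": 0.012, "rx": 0, "ry": 0, "rz": 0.12, "hand": -1}, {"dx": 0.02, "dy": 0.012, "dz": 0, "rx": 0, "ry": 0, "rz": 0.12, "hand": -1}])

```text
t: 5.5
tool_pos: [0.5617, -0.0377, 0.0856]
tool_rot: [[-0.078, 0.997, -0.003], [0.997, 0.078, 0.001], [0.001, -0.003, -1.0]]
ft_force: [0.5, -1.2, -1.6]
gripper_width: 0.0101
```

```bash
python3 plan.py 0.5602 -0.0185 0.089 94.6 1; python3 -c "
from h import *
snap('top','top4');snap('scene','scene4')
a=load('top4')['img'][130:290,250:450];b=load('scene4')['img'][130:290,230:430]
cv2.imwrite('pics/v5.png',cv2.resize(np.hstack([a,b]),(800,320))[:,:,::-1])"
```

```text
t 5.5 pos [ 0.5617 -0.0377  0.0856] yaw 94.45547259116479 D [-0.0015  0.0192  0.0034] dyaw 0.144527408835188 tilt [-0.0027  0.0006] F [ 0.4515 -1.2207 -1.5744] w 0.010127443516891634
0 dx 0.0192 dy 0.0000 dz -0.0034 rz -0.029
```

View pics/v5.png

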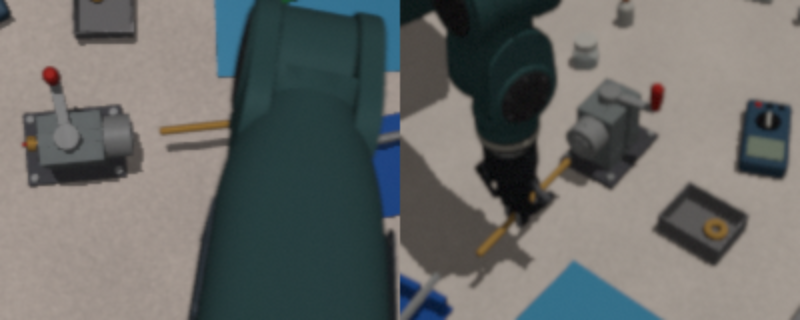

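Run:
```python
from h import *
s=load('top4');print(s['pose'][0][0])
im=s['img'][165:235,255:355]; W=cv2.resize(im,None,fx=8,fy=8,interpolation=cv2.INTER_CUBIC)
for i in range(10):
    cv2.putText(W,str(255+i*10),(i*80,10),0,.35,(255,255,255)); cv2.line(W,(i*80+3,12),(i*80+3,18),(255,255,255))
for i in range(1,7):
    cv2.putText(W,str(165+i*10),(0,i*80+4),0,.35,(255,255,255))
cv2.imwrite('pics/v6.png',W[:,:,::-1])
hsv=cv2.cvtColor(s['img'],cv2.COLOR_RGB2HSV); H,S,V=[hsv[...,i].astype(int) for i in range(3)]
m=(H>=10)&(H<=25)&(S>110)&(V>60); m[:,:318]=0;m[:,365:]=0;m[:185]=0;m[215:]=0
v,u=np.nonzero(m);P=np.array([onplane(s,a,b,.088) for a,b in zip(u,v)])[:,:2]
print(len(u),u.min(),u.max())
vx,vy,x0,y0=cv2.fitLine(P.astype(np.float32),cv2.DIST_HUBER,0,.01,.01).ravel()
d=np.array([vx,vy])*np.sign(vy); print('bar dir',np.degrees(np.arctan2(d[1],d[0])),'front y',P[:,1].max(),'x at y=.131',x0+d[0]/d[1]*(.131-y0), 'x at .02',x0+d[0]/d[1]*(.02-y0))
# nose edge columns
for u in (304,307,310):
    col=s['img'][180:222,u].mean(1); print(u,col.astype(int))
```

```text
-0.026322345780664134
108 330 364
bar dir 94.71468 front y 0.08931947602757752 x at y=.131 0.5475599 x at .02 0.5567145
304 [151 147 116  75  76  88  89  74  85  93 100 102 106 108 114 117 122 122
 117 111 103  98  93  88  84  78  68  58  46  35  34  33  33  33  33  34
  32  32  36  59  86 140]
307 [151 145 104  85 115 127 122  94  88  93  99 101 105 108 115 122 125 122
 116 110 102  97  93  88  82  76  69  55  42  32  32  32  33  38  46  46
  42  33  39  73  89 146]
310 [152 151 122  98  73  66  64  75  88  94 100 103 105 109 115 120 124 120
 113 106 101  97  93  88  82  76  66  55  38  35  33  32  36  55  68 104
  81  50  67 138 147 149]
```

View pics/v6.png

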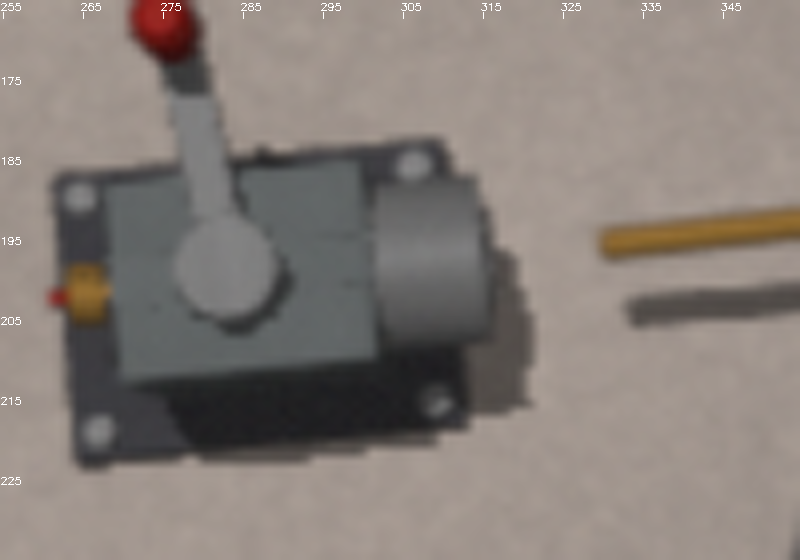

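Run:
```python
from h import *
np.set_printoptions(precision=4,suppress=True)
s=load('top4')
f=lambda x,y,z:onplane(s,255+(x+.5)/8-.5,165+(y+.5)/8-.5,z)
t=f(58,298,.09);r=f(85,293,.09);n=f(480,260,.09);n2=f(385,262,.09)
print(t,r,n,n2)
d=(n-t);print('axis angle',np.degrees(np.arctan2(-d[1],-d[0])))
b0=f(600,245,.09);b1=f(790,223,.09);d=b0-b1;print(b0,b1,np.degrees(np.arctan2(d[1],d[0])))
print('front of nose top z .12',f(482,190,.115),f(488,260,.12))
hub=f(227,266,.145);k=f(165,20,.182);print('hub',hub,'knob',k,np.degrees(np.arctan2(*(k-hub)[1::-1])))
# scene view: bar front end & nose
s=load('scene4'); im=s['img'][170:225,345:395] if 0 else s['img'][160:230,290:380]
W=cv2.resize(im,None,fx=8,fy=8,interpolation=cv2.INTER_CUBIC)
P=lambda a:tuple(int(round((q-o+.5)*8-.5)) for q,o in zip(proj(s,a),(290,160)))
e=np.array([np.cos(np.radians(94.6)),np.sin(np.radians(94.6))]);m=np.array([.548,.131])
c=[P([*(m+np.array([-e[1],e[0]])*.013*np.cos(t)),.09+.013*np.sin(t)]) for t in np.linspace(0,6.28,40)]
cv2.polylines(W,[np.array(c)],True,(0,255,0),1)
cv2.line(W,P([*m,.09]),P([*(m-.06*e),.09]),(255,0,255),1)
cv2.imwrite('pics/v7.png',W[:,:,::-1])
```

```text
[0.5372 0.2816 0.09  ] [0.5387 0.272  0.09  ] [0.5465 0.1328 0.09  ] [0.5467 0.1662 0.09  ]
axis angle 93.55906931218267
[0.5506 0.0906 0.09  ] [0.5565 0.0237 0.09  ] 95.02504078971528
front of nose top z .12 [0.5682 0.1308 0.115 ] [0.5435 0.1292 0.12  ]
hub [0.5415 0.2159 0.145 ] knob [0.6189 0.2305 0.182 ] 10.754683077389549
```

View pics/v7.png

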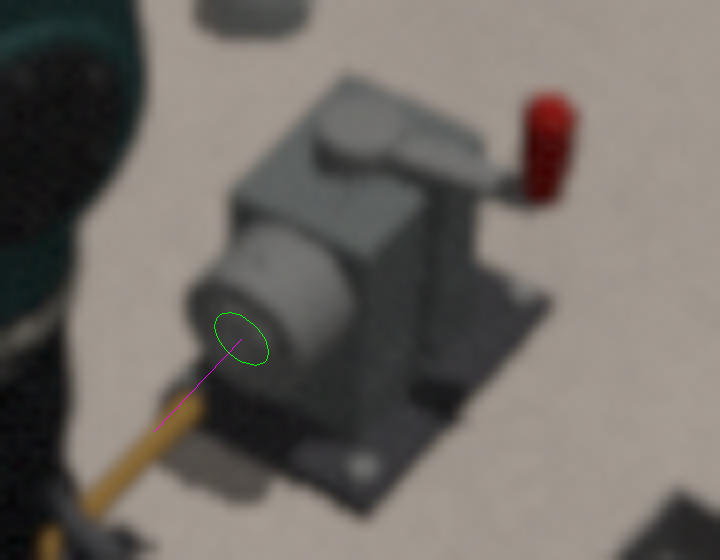

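The bar's line extrapolates to the nose centre within about 1 mm sideways, but it sits about 3 mm low. I'll raise it and advance to the cone.

Emit:
move_arm(motion=[{"dx": 0.005, "dy": 0, "dz": -0.0035, "rx": 0, "ry": 0, "rz": 0.06, "hand": -1}, {"dx": 0.01, "dy": 0, "dz": 0, "rx": 0, "ry": 0, "rz": 0, "hand": -1}, {"dx": 0.01, "dy": 0, "dz": 0, "rx": 0, "ry": 0, "rz": 0, "hand": -1}, {"dx": 0.008, "dy": 0, "dz": 0, "rx": 0, "ry": 0, "rz": 0, "hand": -1}, {"dx": 0, "dy": 0, "dz": 0, "rx": 0, "ry": 0, "rz": 0, "hand": -1}])

```text
t: 6.22
tool_pos: [0.56, -0.0055, 0.0908]
tool_rot: [[-0.073, 0.997, -0.0], [0.997, 0.073, 0.0], [0.0, -0.0, -1.0]]
ft_force: [-0.0, -0.4, -2.8]
gripper_width: 0.0098
```

```bash
python3 plan.py 0.5602 -0.0185 0.089 94.4 1; python3 -c "
from h import *
snap('top','top5');snap('scene','scene5')
a=load('top5')['img'][170:230,280:355];b=load('scene5')['img'][175:235,280:355]
cv2.imwrite('pics/v8.png',cv2.resize(np.hstack([a,b]),(800,320),interpolation=2)[:,:,::-1])"
```

```text
t 6.225 pos [ 0.56   -0.0055  0.0908] yaw 94.19279722595543 D [ 0.0002 -0.013  -0.0018] dyaw 0.20720277404456056 tilt [-0.0001  0.    ] F [-0.0303 -0.3857 -2.7706] w 0.009776188054999474
0 dx -0.0130 dy -0.0007 dz 0.0018 rz -0.041
```

View pics/v8.png

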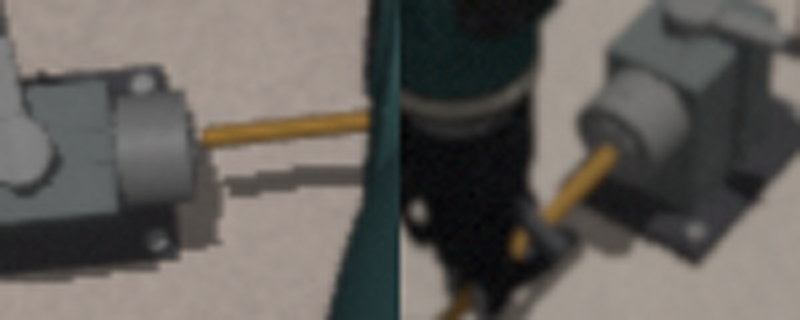

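Run:
```python
from h import *
s=load('top5')
hsv=cv2.cvtColor(s['img'],cv2.COLOR_RGB2HSV); H,S,V=[hsv[...,i].astype(int) for i in range(3)]
w=np.clip(S-60,0,200)*((H>=8)&(H<=28)); w[:185]=0; w[208:]=0
us=np.arange(320,346); vs=np.array([(w[:,u]*np.arange(400)).sum()/w[:,u].sum() for u in us]); print(vs.round(2))
p=np.polyfit(us,vs,1); print(p,[np.polyval(p,u) for u in(307,315,262)])
for u in (302,304,306,308,310,312,314,316,318): print(u,s['img'][184:212,u].mean(1).astype(int))
print(w[190:202,312:322].sum(0))
```

```text
[195.17 195.05 194.79 194.73 194.64 194.58 194.52 194.41 194.35 194.2
 194.09 193.95 193.78 193.7  193.61 193.54 193.44 193.41 193.31 193.19
 193.06 192.84 192.76 192.64 192.59 192.54]
[-1.04488340e-01  2.28544872e+02] [np.float64(196.46695170854866), np.float64(195.63104499117253), np.float64(201.16892699378937)]
302 [ 63  64  61  59  79  89  94 100 102 105 110 114 118 119 114 107  99  94
  84  75  69  62  54  52  54  46  38  36]
304 [ 75  87  88  74  83  92  98 101 104 108 113 117 120 122 115 109 102  97
  92  87  82  78  68  59  46  38  31  34]
306 [119 128 127 101  88  92  98 101 104 107 114 117 121 119 114 108 102  96
  94  88  82  76  69  58  42  34  31  32]
308 [ 91 110  99  80  86  92  99 101 105 109 114 119 123 120 115 107 101  96
  93  87  81  75  66  56  39  33  31  30]
310 [ 72  65  62  75  87  94  99 102 104 108 114 118 123 119 112 105 100  95
  91  87  82  75  66  54  39  34  33  30]
312 [150 147 124  88  86  93  97 100 105 109 115 122 123 118 112 105  99  95
  90  87  82  73  65  53  45  45  39  40]
314 [150 149 135 110 108 103 101  94  96 104 107 112 113 111 105 102  98  95
  89  85  80  73  63  56  75  77  77  74]
316 [151 150 151 151 152 150 144 125 120 109  95  98  79  77  83  73  69  66
  64  64  66  68  67  68  76  78  78  77]
318 [151 150 152 155 154 153 151 151 150 139 102  99  83  67  79  80  79  79
  79  79  75  78  78  78  78  78  79  80]
[  0   0   0   0   0   1 246 345 325 325]
```

Emit:
move_arm(motion=[{"dx": 0, "dy": -0.0025, "dz": 0.0015, "rx": 0, "ry": 0, "rz": 0, "hand": -1}, {"dx": 0, "dy": 0, "dz": 0, "rx": 0, "ry": 0, "rz": 0, "hand": -1}, {"dx": 0, "dy": 0, "dz": 0, "rx": 0, "ry": 0, "rz": 0, "hand": -1}, {"dx": 0, "dy": 0, "dz": 0, "rx": 0, "ry": 0, "rz": 0, "hand": -1}, {"dx": 0, "dy": 0, "dz": 0, "rx": 0, "ry": 0, "rz": 0, "hand": -1}])

```text
t: 6.95
tool_pos: [0.5576, -0.0063, 0.0893]
tool_rot: [[-0.072, 0.997, 0.0], [0.997, 0.072, -0.0], [-0.0, 0.0, -1.0]]
ft_force: [-0.4, 0.4, -2.8]
gripper_width: 0.0101
```

```bash
cat > rel.py <<'E'
from h import *
import sys
tag=sys.argv[1]
s=snap('top','top'+tag)
hsv=cv2.cvtColor(s['img'],cv2.COLOR_RGB2HSV); H,S,V=[hsv[...,i].astype(int) for i in range(3)]
w=np.clip(S-60,0,200)*((H>=8)&(H<=28)); w[:185]=0; w[208:]=0
us=np.arange(321,346); vs=np.array([(w[:,u]*np.arange(400)).sum()/w[:,u].sum() for u in us])
p=np.polyfit(us,vs,1); print('slope',p[0],'v at 315 (want 196.9)',np.polyval(p,315),'at 262 (want 202.2)',np.polyval(p,262))
s=snap('scene','scene'+tag)
im=s['img'][175:235,275:350]
W=cv2.resize(im,None,fx=10,fy=10,interpolation=cv2.INTER_CUBIC)
cv2.imwrite(f'pics/rel{tag}.png',W[:,:,::-1])
o=telemetry.observe(); print(o['t'],o['tool_pos'],o['ft_force'])
E
python3 rel.py 6
```

```text
slope -0.10177344303422796 v at 315 (want 196.9) 196.4529860183411 at 262 (want 202.2) 201.8469784991552
7.05 [ 0.55765442 -0.00628105  0.0892895 ] [ 0.21493371 -0.62776866 -2.29632857]
```

View pics/rel6.png

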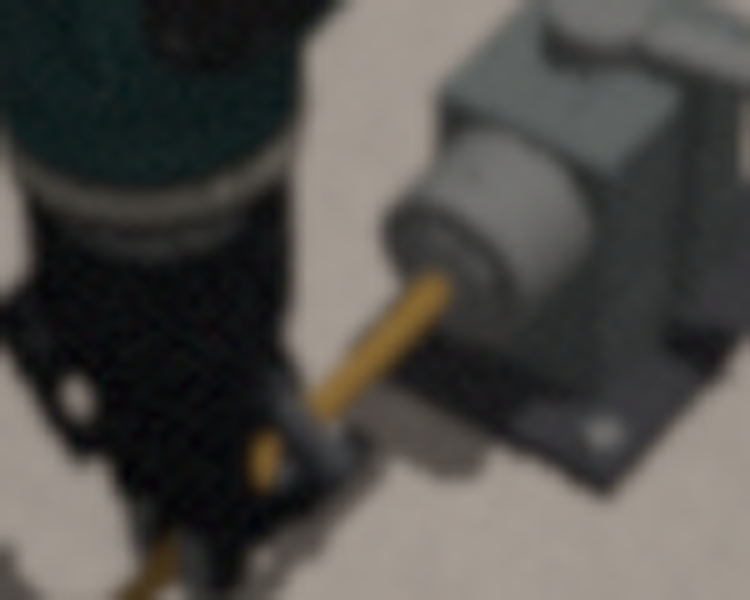

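Emit:
move_arm(motion=[{"dx": 0.004, "dy": -0.0007, "dz": 0, "rx": 0, "ry": 0, "rz": 0, "hand": -1}, {"dx": 0.004, "dy": 0, "dz": 0, "rx": 0, "ry": 0, "rz": 0, "hand": -1}, {"dx": 0.004, "dy": 0, "dz": 0, "rx": 0, "ry": 0, "rz": 0, "hand": -1}, {"dx": 0.002, "dy": 0, "dz": 0, "rx": 0, "ry": 0, "rz": 0, "hand": -1}, {"dx": 0, "dy": 0, "dz": 0, "rx": 0, "ry": 0, "rz": 0, "hand": -1}])

```text
t: 7.68
tool_pos: [0.5559, 0.0078, 0.0893]
tool_rot: [[-0.073, 0.997, -0.0], [0.997, 0.073, -0.0], [-0.0, -0.0, -1.0]]
ft_force: [0.1, 0.8, -1.9]
gripper_width: 0.0099
```

Emit:
move_arm(motion=[{"dx": 0.003, "dy": 0, "dz": 0, "rx": 0, "ry": 0, "rz": 0, "hand": -1}, {"dx": 0.003, "dy": 0, "dz": 0, "rx": 0, "ry": 0, "rz": 0, "hand": -1}, {"dx": 0.003, "dy": 0, "dz": 0, "rx": 0, "ry": 0, "rz": 0, "hand": -1}, {"dx": 0, "dy": 0, "dz": 0, "rx": 0, "ry": 0, "rz": 0, "hand": -1}, {"dx": 0, "dy": 0, "dz": 0, "rx": 0, "ry": 0, "rz": 0, "hand": -1}])

```text
t: 8.3
tool_pos: [0.5553, 0.0166, 0.0893]
tool_rot: [[-0.072, 0.997, 0.0], [0.997, 0.072, -0.0], [-0.0, 0.0, -1.0]]
ft_force: [-0.4, -0.7, -1.8]
gripper_width: 0.01
```

Emit:
move_arm(motion=[{"dx": 0.003, "dy": 0, "dz": 0, "rx": 0, "ry": 0, "rz": 0, "hand": -1}, {"dx": 0.003, "dy": 0, "dz": 0, "rx": 0, "ry": 0, "rz": 0, "hand": -1}, {"dx": 0.002, "dy": 0, "dz": 0, "rx": 0, "ry": 0, "rz": 0, "hand": -1}, {"dx": 0, "dy": 0, "dz": 0, "rx": 0, "ry": 0, "rz": 0, "hand": -1}, {"dx": 0, "dy": 0, "dz": 0, "rx": 0, "ry": 0, "rz": 0, "hand": -1}])

```text
t: 8.93
tool_pos: [0.5547, 0.0246, 0.0893]
tool_rot: [[-0.072, 0.997, -0.0], [0.997, 0.072, -0.0], [-0.0, -0.0, -1.0]]
ft_force: [-0.4, -0.4, -2.9]
gripper_width: 0.0101
```

Emit:
move_arm(motion=[{"dx": 0.003, "dy": 0, "dz": 0, "rx": 0, "ry": 0, "rz": 0, "hand": -1}, {"dx": 0.003, "dy": 0, "dz": 0, "rx": 0, "ry": 0, "rz": 0, "hand": -1}, {"dx": 0.002, "dy": 0, "dz": 0, "rx": 0, "ry": 0, "rz": 0, "hand": -1}, {"dx": 0, "dy": 0, "dz": 0, "rx": 0, "ry": 0, "rz": 0, "hand": -1}, {"dx": 0, "dy": 0, "dz": 0, "rx": 0, "ry": 0, "rz": 0, "hand": -1}])

```text
t: 9.55
tool_pos: [0.5541, 0.0326, 0.0893]
tool_rot: [[-0.072, 0.997, -0.0], [0.997, 0.072, -0.0], [-0.0, -0.0, -1.0]]
ft_force: [-0.0, -0.0, -2.4]
gripper_width: 0.0095
```

```bash
python3 rel.py 7
```

```text
slope nan v at 315 (want 196.9) nan at 262 (want 202.2) nan
9.65 [0.55411617 0.03250899 0.08927919] [ 0.52555974  0.53014443 -2.1059189 ]rel.py:7: RuntimeWarning: invalid value encountered in scalar divide
  us=np.arange(321,346); vs=np.array([(w[:,u]*np.arange(400)).sum()/w[:,u].sum() for u in us])
```

View pics/rel7.png

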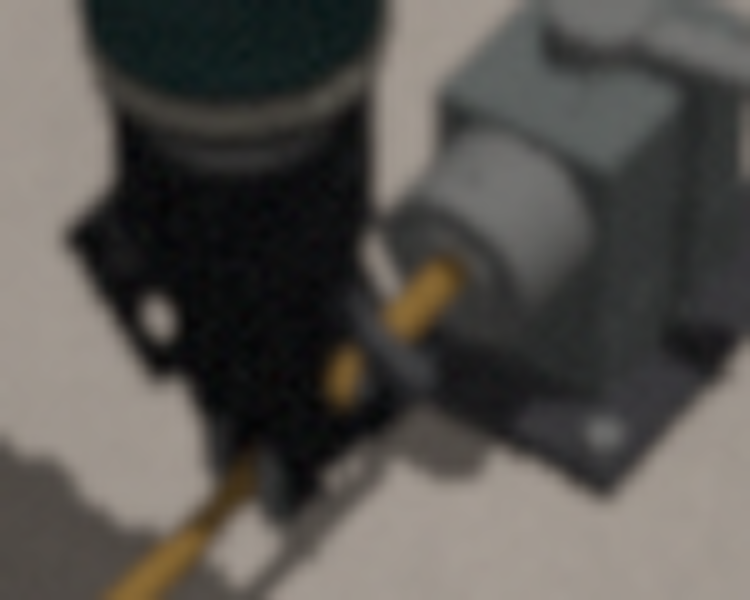

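The bar runs into the mouth at about (455,270) with no force building up. I'll keep feeding.

Emit:
move_arm(motion=[{"dx": 0.003, "dy": 0, "dz": 0, "rx": 0, "ry": 0, "rz": 0, "hand": -1}, {"dx": 0.003, "dy": 0, "dz": 0, "rx": 0, "ry": 0, "rz": 0, "hand": -1}, {"dx": 0.003, "dy": 0, "dz": 0, "rx": 0, "ry": 0, "rz": 0, "hand": -1}, {"dx": 0, "dy": 0, "dz": 0, "rx": 0, "ry": 0, "rz": 0, "hand": -1}, {"dx": 0, "dy": 0, "dz": 0, "rx": 0, "ry": 0, "rz": 0, "hand": -1}])

```text
t: 10.28
tool_pos: [0.5534, 0.0416, 0.0893]
tool_rot: [[-0.072, 0.997, -0.0], [0.997, 0.072, -0.0], [-0.0, -0.0, -1.0]]
ft_force: [-0.3, -0.1, -2.0]
gripper_width: 0.0098
```

Emit:
move_arm(motion=[{"dx": 0.003, "dy": 0, "dz": 0, "rx": 0, "ry": 0, "rz": 0, "hand": -1}, {"dx": 0.002, "dy": 0, "dz": 0, "rx": 0, "ry": 0, "rz": 0, "hand": -1}, {"dx": 0.002, "dy": 0, "dz": 0, "rx": 0, "ry": 0, "rz": 0, "hand": -1}, {"dx": 0, "dy": 0, "dz": 0, "rx": 0, "ry": 0, "rz": 0, "hand": -1}, {"dx": 0, "dy": 0, "dz": 0, "rx": 0, "ry": 0, "rz": 0, "hand": -1}])

```text
t: 10.9
tool_pos: [0.553, 0.0485, 0.0893]
tool_rot: [[-0.072, 0.997, 0.0], [0.997, 0.072, -0.0], [-0.0, 0.0, -1.0]]
ft_force: [0.3, 0.5, -2.0]
gripper_width: 0.0101
```

```bash
cat > tail.py <<'E'
from h import *
import sys
s=snap('top','top'+sys.argv[1])
im=s['img'].astype(int); r=im[...,0]-np.maximum(im[...,1],im[...,2])*1.0
c=r[190:215,250:275]; w=np.clip(c-25,0,None); hsv=cv2.cvtColor(s['img'],cv2.COLOR_RGB2HSV)
Hh=hsv[190:215,250:275,0].astype(int); red=((Hh<8)|(Hh>172))&(hsv[190:215,250:275,1]>100)&(hsv[190:215,250:275,2]>40)
v,u=np.nonzero(red); print('tail red px',len(u),'u min',u.min()+250 if len(u) else None,'wsum',(w*red).sum(),'row profile r-g',(im[195:208,254:272,0]-im[195:208,254:272,1]).max(0))
o=telemetry.observe(); print(o['t'],o['tool_pos'],o['ft_force'],o['wrist_torque'])
E
python3 tail.py 8
python3 - <<'E'
import os;os.chdir('.')
E
```

```text
tail red px 3 u min 261 wsum 114.0 row profile r-g [12 12 12 12 12 12 21 61 74 54 37 36 36 34 25  0 -3 -3]
10.95 [0.5529467  0.04848038 0.08929212] [-0.58849238  0.7706688  -2.26134725] [-0.01605948  0.04115867 -0.03680623]
```

Emit:
move_arm(motion=[{"dx": 0.001, "dy": 0, "dz": 0, "rx": 0, "ry": 0, "rz": 0, "hand": -1}, {"dx": 0.001, "dy": 0, "dz": 0, "rx": 0, "ry": 0, "rz": 0, "hand": -1}, {"dx": 0.001, "dy": 0, "dz": 0, "rx": 0, "ry": 0, "rz": 0, "hand": -1}, {"dx": 0.001, "dy": 0, "dz": 0, "rx": 0, "ry": 0, "rz": 0, "hand": -1}, {"dx": 0, "dy": 0, "dz": 0, "rx": 0, "ry": 0, "rz": 0, "hand": -1}])

```text
t: 11.58
tool_pos: [0.5526, 0.0526, 0.0893]
tool_rot: [[-0.073, 0.997, -0.0], [0.997, 0.073, -0.0], [-0.0, -0.0, -1.0]]
ft_force: [0.3, -0.8, -2.1]
gripper_width: 0.0099
```

```bash
python3 tail.py 9
```

```text
tail red px 3 u min 261 wsum 117.0 row profile r-g [12 11 11 12 12 12 21 61 75 55 37 37 36 33 25  1 -3 -4]
11.625 [0.55262834 0.05253438 0.0892643 ] [ 0.03253758  0.80046237 -1.76272859] [-0.0808264  -0.02173047 -0.02911327]
```

Emit:
move_arm(motion=[{"dx": 0.001, "dy": 0, "dz": 0, "rx": 0, "ry": 0, "rz": 0, "hand": -1}, {"dx": 0.001, "dy": 0, "dz": 0, "rx": 0, "ry": 0, "rz": 0, "hand": -1}, {"dx": 0.001, "dy": 0, "dz": 0, "rx": 0, "ry": 0, "rz": 0, "hand": -1}, {"dx": 0.001, "dy": 0, "dz": 0, "rx": 0, "ry": 0, "rz": 0, "hand": -1}, {"dx": 0, "dy": 0, "dz": 0, "rx": 0, "ry": 0, "rz": 0, "hand": -1}])

```text
t: 12.25
tool_pos: [0.5524, 0.0566, 0.0893]
tool_rot: [[-0.072, 0.997, -0.0], [0.997, 0.072, -0.0], [-0.0, -0.0, -1.0]]
ft_force: [-0.6, 0.5, -3.0]
gripper_width: 0.0098
```

```bash
python3 tail.py 10
```

```text
tail red px 5 u min 260 wsum 225.0 row profile r-g [12 12 12 11 16 38 75 86 77 54 38 37 36 34 25 -1 -3 -3]
12.3 [0.55237544 0.05651629 0.08930414] [ 0.22364774  0.23404438 -1.31385198] [-0.11232708 -0.03020792 -0.04586455]
```

The red tail has started to move out, so the bar's end touched the plunger at about TCP y = 0.053. I'll use half-millimetre rows from here.

Emit:
move_arm(motion=[{"dx": 0.0005, "dy": 0, "dz": 0, "rx": 0, "ry": 0, "rz": 0, "hand": -1}, {"dx": 0.0005, "dy": 0, "dz": 0, "rx": 0, "ry": 0, "rz": 0, "hand": -1}, {"dx": 0, "dy": 0, "dz": 0, "rx": 0, "ry": 0, "rz": 0, "hand": -1}, {"dx": 0, "dy": 0, "dz": 0, "rx": 0, "ry": 0, "rz": 0, "hand": -1}, {"dx": 0, "dy": 0, "dz": 0, "rx": 0, "ry": 0, "rz": 0, "hand": -1}])

```text
t: 12.92
tool_pos: [0.5523, 0.0575, 0.0893]
tool_rot: [[-0.072, 0.997, 0.0], [0.997, 0.072, 0.0], [0.0, 0.0, -1.0]]
ft_force: [0.1, 0.3, -2.2]
gripper_width: 0.0099
```

```bash
python3 tail.py 11
```

```text
tail red px 6 u min 259 wsum 258.0 row profile r-g [12 11 12 12 20 52 79 86 78 54 38 36 36 35 25  0 -3 -3]
12.975 [0.55228748 0.0574986  0.0892861 ] [ 0.82134731  0.28123674 -1.6939262 ] [-0.03988199  0.02496457 -0.04509875]
```

Emit:
move_arm(motion=[{"dx": 0.0005, "dy": 0, "dz": 0, "rx": 0, "ry": 0, "rz": 0, "hand": -1}, {"dx": 0.0003, "dy": 0, "dz": 0, "rx": 0, "ry": 0, "rz": 0, "hand": -1}, {"dx": 0, "dy": 0, "dz": 0, "rx": 0, "ry": 0, "rz": 0, "hand": -1}, {"dx": 0, "dy": 0, "dz": 0, "rx": 0, "ry": 0, "rz": 0, "hand": -1}, {"dx": 0, "dy": 0, "dz": 0, "rx": 0, "ry": 0, "rz": 0, "hand": -1}])

```text
t: 13.6
tool_pos: [0.5522, 0.0583, 0.0893]
tool_rot: [[-0.072, 0.997, -0.0], [0.997, 0.072, -0.0], [-0.0, -0.0, -1.0]]
ft_force: [-0.5, -0.8, -1.3]
gripper_width: 0.0097
```

```bash
python3 tail.py 12
```

```text
tail red px 6 u min 259 wsum 273.0 row profile r-g [12 12 13 12 23 65 82 85 77 54 38 37 36 34 25  0 -3 -3]
13.65 [0.5522267  0.05832068 0.08928514] [-0.44908639  0.35817543 -2.4302637 ] [-0.13194266  0.00188665  0.01812263]
```

Still no resistance.

Emit:
move_arm(motion=[{"dx": 0.0004, "dy": 0, "dz": 0, "rx": 0, "ry": 0, "rz": 0, "hand": -1}, {"dx": 0.0004, "dy": 0, "dz": 0, "rx": 0, "ry": 0, "rz": 0, "hand": -1}, {"dx": 0, "dy": 0, "dz": 0, "rx": 0, "ry": 0, "rz": 0, "hand": -1}, {"dx": 0, "dy": 0, "dz": 0, "rx": 0, "ry": 0, "rz": 0, "hand": -1}, {"dx": 0, "dy": 0, "dz": 0, "rx": 0, "ry": 0, "rz": 0, "hand": -1}])

```text
t: 14.28
tool_pos: [0.5522, 0.0588, 0.0893]
tool_rot: [[-0.072, 0.997, 0.0], [0.997, 0.072, -0.001], [-0.001, -0.0, -1.0]]
ft_force: [-0.8, -4.5, -2.5]
gripper_width: 0.0099
```

```bash
python3 tail.py 13
```

```text
tail red px 6 u min 259 wsum 279.0 row profile r-g [12 11 12 12 23 69 85 87 76 54 38 37 36 34 25  0 -3 -3]
14.325 [0.55218619 0.0587437  0.08927711] [-0.47062061 -4.25851079 -2.39518935] [-1.00566774e+00 -3.84588614e-04  6.83466225e-02]
```

The bar is home: there's 4.5 N of reaction, the TCP has stopped and the tail is fully out. I'll hold briefly, release and lift.

Emit:
move_arm(motion=[{"dx": 0, "dy": 0, "dz": 0, "rx": 0, "ry": 0, "rz": 0, "hand": 0}, {"dx": 0, "dy": 0, "dz": 0, "rx": 0, "ry": 0, "rz": 0, "hand": 0}, {"dx": 0, "dy": 0, "dz": 0, "rx": 0, "ry": 0, "rz": 0, "hand": 0}, {"dx": 0, "dy": 0, "dz": -0.02, "rx": 0, "ry": 0, "rz": 0, "hand": 0}, {"dx": 0, "dy": 0, "dz": -0.03, "rx": 0, "ry": 0, "rz": 0, "hand": 0}])

```text
t: 14.95
tool_pos: [0.5517, 0.0592, 0.1393]
tool_rot: [[-0.072, 0.997, -0.002], [0.997, 0.072, 0.0], [0.0, -0.002, -1.0]]
ft_force: [-0.1, -1.1, -0.1]
gripper_width: 0.0427
```

```bash
python3 tail.py 14
```

```text
tail red px 6 u min 259 wsum 274.0 row profile r-g [12 12 12 12 23 66 82 86 77 54 38 37 35 35 25  0 -3 -3]
15.0 [0.55327123 0.05919541 0.1434139 ] [1.29745046 0.60233742 4.94671861] [-0.00795934 -0.06338317 -0.01215   ]
```

Emit:
move_arm(motion=[{"dx": -0.03, "dy": 0, "dz": -0.01, "rx": 0, "ry": 0, "rz": 0, "hand": -1}, {"dx": -0.04, "dy": 0, "dz": 0, "rx": 0, "ry": 0, "rz": 0, "hand": -1}, {"dx": -0.042, "dy": 0, "dz": 0, "rx": 0, "ry": 0, "rz": 0, "hand": -1}, {"dx": 0, "dy": 0, "dz": 0, "rx": 0, "ry": 0, "rz": 0, "hand": -1}, {"dx": 0, "dy": 0, "dz": 0, "rx": 0, "ry": 0, "rz": 0, "hand": -1}])

```text
t: 15.62
tool_pos: [0.5601, -0.0523, 0.1492]
tool_rot: [[-0.072, 0.997, -0.0], [0.997, 0.072, 0.0], [0.0, -0.0, -1.0]]
ft_force: [-0.3, -0.3, 0.1]
gripper_width: 0.0
```

```bash
python3 tail.py 15; python3 -c "
from h import *
snap('scene','scene15')
b=load('scene15')['img'][155:255,230:370];a=load('top15')['img'][150:250,250:390]
cv2.imwrite('pics/v15.png',cv2.resize(np.vstack([b,a]),(700,600) if 0 else None,fx=4,fy=3)[:,:,::-1])"
```

```text
tail red px 7 u min 259 wsum 304.0 row profile r-g [12 12 12 12 23 65 84 86 80 54 38 37 37 35 26 -1 -3 -3]
15.675 [ 0.56016604 -0.0518954   0.14922135] [-0.01213364 -0.04834328 -0.89142451] [-0.01128074 -0.01237097  0.03767672]
```

View pics/v15.png

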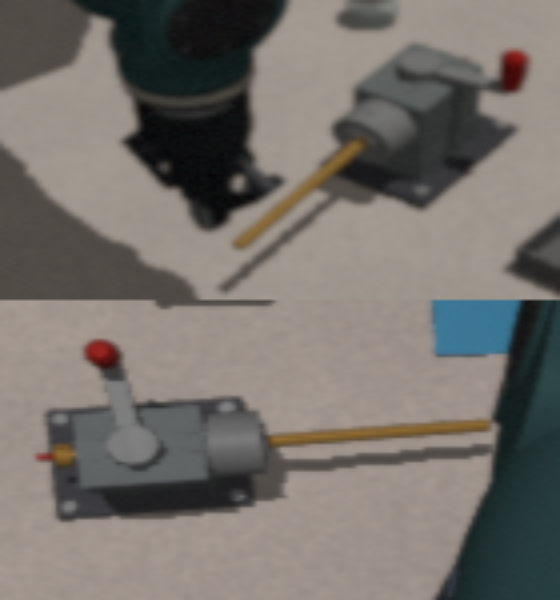

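The bar stays in; the tail slipped back by at most about 0.5 mm. I'll set it home with a gentle push on its free end.

Emit:
move_arm(motion=[{"dx": 0, "dy": 0, "dz": 0.03, "rx": 0, "ry": 0, "rz": 0, "hand": -1}, {"dx": 0, "dy": 0, "dz": 0.035, "rx": 0, "ry": 0, "rz": 0, "hand": -1}, {"dx": 0.002, "dy": 0, "dz": 0, "rx": 0, "ry": 0, "rz": 0, "hand": -1}, {"dx": 0.002, "dy": 0, "dz": 0, "rx": 0, "ry": 0, "rz": 0, "hand": -1}, {"dx": 0, "dy": 0, "dz": 0, "rx": 0, "ry": 0, "rz": 0, "hand": -1}])

```text
t: 16.35
tool_pos: [0.5607, -0.0484, 0.0856]
tool_rot: [[-0.073, 0.997, 0.002], [0.997, 0.073, -0.0], [-0.001, 0.002, -1.0]]
ft_force: [-0.6, -0.4, 0.7]
gripper_width: -0.0001
```

```bash
python3 tail.py 16; python3 -c "
from h import *
snap('scene','scene16')
b=load('scene16')['img'][175:255,240:340]
cv2.imwrite('pics/v16.png',cv2.resize(b,None,fx=7,fy=7,interpolation=2)[:,:,::-1])"
```

```text
tail red px 6 u min 259 wsum 287.0 row profile r-g [12 12 12 12 24 66 84 89 81 56 39 39 37 35 26 -1 -3 -3]
16.4 [ 0.56065928 -0.04849235  0.08550557] [-0.04084963 -0.70857523 -0.20405172] [0.05682454 0.00251016 0.02650887]
```

View pics/v16.png

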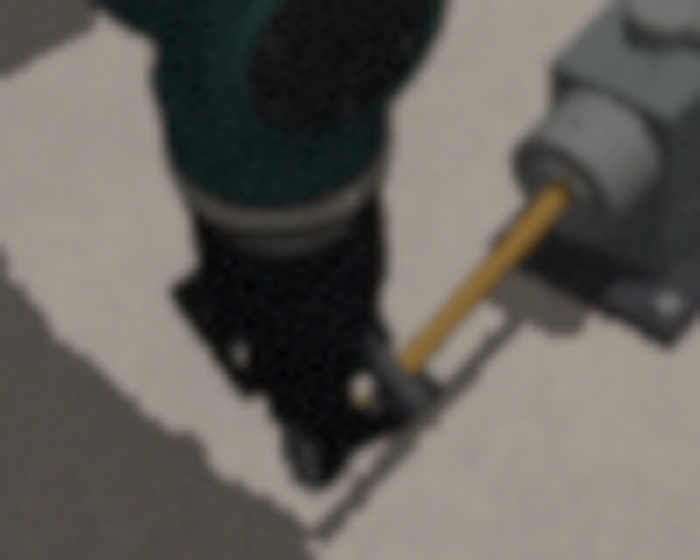

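Emit:
move_arm(motion=[{"dx": 0.001, "dy": 0, "dz": 0, "rx": 0, "ry": 0, "rz": 0, "hand": -1}, {"dx": 0.001, "dy": 0, "dz": 0, "rx": 0, "ry": 0, "rz": 0, "hand": -1}, {"dx": 0.001, "dy": 0, "dz": 0, "rx": 0, "ry": 0, "rz": 0, "hand": -1}, {"dx": 0, "dy": 0, "dz": 0, "rx": 0, "ry": 0, "rz": 0, "hand": -1}, {"dx": 0, "dy": 0, "dz": 0, "rx": 0, "ry": 0, "rz": 0, "hand": -1}])

```text
t: 17.08
tool_pos: [0.5598, -0.0456, 0.0843]
tool_rot: [[-0.072, 0.997, -0.0], [0.997, 0.072, -0.0], [0.0, -0.0, -1.0]]
ft_force: [1.1, 0.2, 0.0]
gripper_width: -0.0
```

Emit:
move_arm(motion=[{"dx": 0.0006, "dy": 0, "dz": 0, "rx": 0, "ry": 0, "rz": 0, "hand": -1}, {"dx": 0.0004, "dy": 0, "dz": 0, "rx": 0, "ry": 0, "rz": 0, "hand": -1}, {"dx": 0, "dy": 0, "dz": 0, "rx": 0, "ry": 0, "rz": 0, "hand": -1}, {"dx": 0, "dy": 0, "dz": 0, "rx": 0, "ry": 0, "rz": 0, "hand": -1}, {"dx": 0, "dy": 0, "dz": 0, "rx": 0, "ry": 0, "rz": 0, "hand": -1}])

```text
t: 17.7
tool_pos: [0.5597, -0.0446, 0.0843]
tool_rot: [[-0.072, 0.997, -0.0], [0.997, 0.072, 0.0], [0.0, -0.0, -1.0]]
ft_force: [-0.2, 0.5, 0.4]
gripper_width: 0.0001
```

Emit:
move_arm(motion=[{"dx": 0.0006, "dy": 0, "dz": 0, "rx": 0, "ry": 0, "rz": 0, "hand": -1}, {"dx": 0.0004, "dy": 0, "dz": 0, "rx": 0, "ry": 0, "rz": 0, "hand": -1}, {"dx": 0, "dy": 0, "dz": 0, "rx": 0, "ry": 0, "rz": 0, "hand": -1}, {"dx": 0, "dy": 0, "dz": 0, "rx": 0, "ry": 0, "rz": 0, "hand": -1}, {"dx": 0, "dy": 0, "dz": 0, "rx": 0, "ry": 0, "rz": 0, "hand": -1}])

```text
t: 18.32
tool_pos: [0.5596, -0.0436, 0.0843]
tool_rot: [[-0.072, 0.997, -0.0], [0.997, 0.072, 0.0], [0.0, -0.0, -1.0]]
ft_force: [0.6, -0.1, -0.3]
gripper_width: -0.0001
```

Emit:
move_arm(motion=[{"dx": 0.0005, "dy": 0, "dz": 0, "rx": 0, "ry": 0, "rz": 0, "hand": -1}, {"dx": 0.0003, "dy": 0, "dz": 0, "rx": 0, "ry": 0, "rz": 0, "hand": -1}, {"dx": 0, "dy": 0, "dz": 0, "rx": 0, "ry": 0, "rz": 0, "hand": -1}, {"dx": 0, "dy": 0, "dz": 0, "rx": 0, "ry": 0, "rz": 0, "hand": -1}, {"dx": 0, "dy": 0, "dz": 0, "rx": 0, "ry": 0, "rz": 0, "hand": -1}])

```text
t: 18.95
tool_pos: [0.5596, -0.0428, 0.0843]
tool_rot: [[-0.072, 0.997, -0.0], [0.997, 0.072, 0.0], [0.0, -0.0, -1.0]]
ft_force: [-0.3, 0.5, -0.7]
gripper_width: -0.0001
```

```bash
python3 tail.py 17
```

```text
tail red px 6 u min 259 wsum 286.0 row profile r-g [12 12 13 13 23 66 85 88 80 56 38 38 37 35 25  0 -2 -3]
19.0 [ 0.55956688 -0.04284911  0.08427871] [0.45780532 0.73298964 0.21045432] [-0.03178722 -0.0210713   0.00386093]
```

Emit:
move_arm(motion=[{"dx": 0.0004, "dy": 0, "dz": 0, "rx": 0, "ry": 0, "rz": 0, "hand": -1}, {"dx": 0.0004, "dy": 0, "dz": 0, "rx": 0, "ry": 0, "rz": 0, "hand": -1}, {"dx": 0, "dy": 0, "dz": 0, "rx": 0, "ry": 0, "rz": 0, "hand": -1}, {"dx": 0, "dy": 0, "dz": 0, "rx": 0, "ry": 0, "rz": 0, "hand": -1}, {"dx": 0, "dy": 0, "dz": 0, "rx": 0, "ry": 0, "rz": 0, "hand": -1}])

```text
t: 19.62
tool_pos: [0.5596, -0.042, 0.0843]
tool_rot: [[-0.072, 0.997, 0.0], [0.997, 0.072, -0.0], [-0.0, 0.0, -1.0]]
ft_force: [-0.0, -0.0, -0.7]
gripper_width: 0.0
```

Emit:
move_arm(motion=[{"dx": 0.0004, "dy": 0, "dz": 0, "rx": 0, "ry": 0, "rz": 0, "hand": -1}, {"dx": 0.0004, "dy": 0, "dz": 0, "rx": 0, "ry": 0, "rz": 0, "hand": -1}, {"dx": 0, "dy": 0, "dz": 0, "rx": 0, "ry": 0, "rz": 0, "hand": -1}, {"dx": 0, "dy": 0, "dz": 0, "rx": 0, "ry": 0, "rz": 0, "hand": -1}, {"dx": 0, "dy": 0, "dz": 0, "rx": 0, "ry": 0, "rz": 0, "hand": -1}])

```text
t: 20.25
tool_pos: [0.5595, -0.0414, 0.0843]
tool_rot: [[-0.072, 0.997, 0.0], [0.997, 0.072, -0.0], [-0.0, 0.0, -1.0]]
ft_force: [0.4, -5.2, -0.5]
gripper_width: 0.0002
```

```bash
python3 tail.py 18; python3 -c "
from h import *
snap('scene','scene18')
b=load('scene18')['img'][175:255,240:340]
cv2.imwrite('pics/v18.png',cv2.resize(b,None,fx=7,fy=7,interpolation=2)[:,:,::-1])
s=load('top18');hsv=cv2.cvtColor(s['img'],cv2.COLOR_RGB2HSV).astype(int);H,S=hsv[...,0],hsv[...,1]
w=((H>=8)&(H<=28))*np.clip(S-60,0,200);print(w[183:205,355:380].sum(0)); print(onplane(s,372,189,.087))"
```

```text
tail red px 6 u min 259 wsum 286.0 row profile r-g [13 13 12 12 24 66 84 89 80 56 39 38 38 35 27  0 -4 -3]
20.3 [ 0.55951308 -0.04142174  0.08428825] [ 0.40758523 -4.15131171 -0.35038055] [-0.87790664 -0.08167552  0.01326501]
[330 330 327 333 330 334 323 314 304 291  76   0   0   0   0   0   0   0
   0   0   0   0   0   0   0]
[ 0.56503778 -0.02930188  0.087     ]
```

View pics/v18.png

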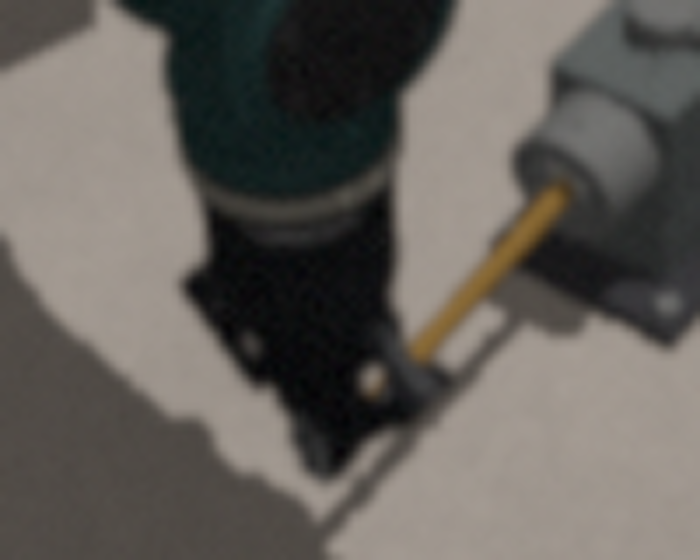

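The push came up solid at 5 N and the tail didn't change, so the bar is home. I'll back off and go round to the lever.

Emit:
move_arm(motion=[{"dx": -0.012, "dy": 0, "dz": 0, "rx": 0, "ry": 0, "rz": 0, "hand": -1}, {"dx": -0.01, "dy": 0.01, "dz": -0.03, "rx": 0, "ry": 0, "rz": 0, "hand": -1}, {"dx": 0, "dy": 0.02, "dz": -0.045, "rx": 0, "ry": 0, "rz": 0, "hand": -1}, {"dx": 0.01, "dy": 0.03, "dz": -0.045, "rx": 0, "ry": 0, "rz": 0, "hand": -1}, {"dx": 0.03, "dy": 0.02, "dz": -0.015, "rx": 0, "ry": 0, "rz": 0, "hand": -1}])

```text
t: 20.98
tool_pos: [0.6398, -0.0184, 0.2219]
tool_rot: [[-0.071, 0.997, 0.004], [0.998, 0.071, 0.0], [-0.0, 0.004, -1.0]]
ft_force: [0.3, -0.4, -1.0]
gripper_width: 0.0004
```

```bash
python3 tail.py 19; python3 plan.py .626 .190 .215 99.5 5; python3 -c "
from h import *
b=load('top19')['img'][150:220,250:330]
cv2.imwrite('pics/v19.png',cv2.resize(b,None,fx=8,fy=8,interpolation=2)[:,:,::-1])"
```

```text
tail red px 6 u min 259 wsum 307.0 row profile r-g [13 12 13 13 25 69 89 93 84 58 40 40 38 36 28  1 -4 -4]
21.025 [ 0.64093283 -0.0144888   0.22229912] [-3.27628991  5.54999771 -0.67382568] [ 0.20740921  0.12984943 -0.01318231]
t 21.025 pos [ 0.6409 -0.0145  0.2223] yaw 94.20164655625693 D [-0.0149  0.2045 -0.0073] dyaw 5.2983534437430535 tilt [0.0044 0.0014] F [-3.2763  5.55   -0.6738] w 8.087180966832694e-05
0 dx 0.0410 dy 0.0000 dz 0.0015 rz -0.212
1 dx 0.0410 dy 0.0008 dz 0.0015 rz -0.212
2 dx 0.0410 dy 0.0015 dz 0.0015 rz -0.212
3 dx 0.0409 dy 0.0023 dz 0.0015 rz -0.212
4 dx 0.0409 dy 0.0030 dz 0.0015 rz -0.212
```

View pics/v19.png

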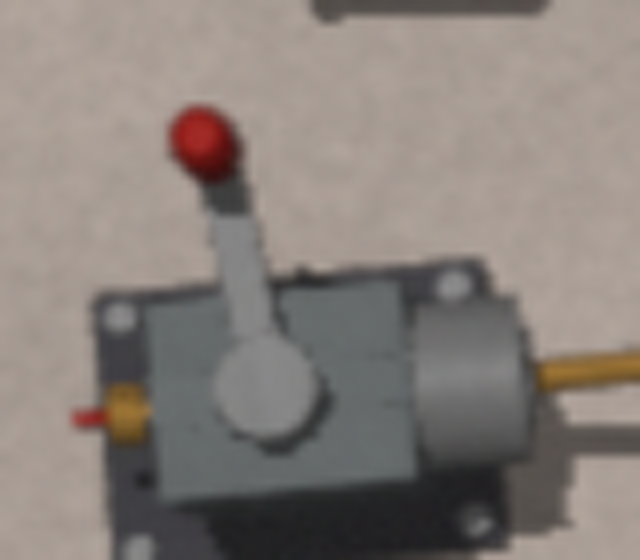

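Emit:
move_arm(motion=[{"dx": 0.042, "dy": 0, "dz": 0, "rx": 0, "ry": 0, "rz": -0.22, "hand": -1}, {"dx": 0.042, "dy": 0.001, "dz": 0, "rx": 0, "ry": 0, "rz": -0.22, "hand": -1}, {"dx": 0.041, "dy": 0.002, "dz": 0, "rx": 0, "ry": 0, "rz": -0.22, "hand": -1}, {"dx": 0.04, "dy": 0.002, "dz": 0, "rx": 0, "ry": 0, "rz": -0.22, "hand": -1}, {"dx": 0.03, "dy": 0.002, "dz": 0, "rx": 0, "ry": 0, "rz": -0.22, "hand": -1}])

```text
t: 21.65
tool_pos: [0.6235, 0.1784, 0.219]
tool_rot: [[-0.169, 0.986, -0.001], [0.986, 0.169, 0.001], [0.001, -0.001, -1.0]]
ft_force: [0.2, -0.2, 0.1]
gripper_width: 0.0003
```

```bash
python3 plan.py .626 .193 .174 99.5 1; python3 -c "
from h import *
snap('top','top20');snap('scene','scene20')
b=load('top20')['img'][130:230,240:360];a=load('scene20')['img'][120:220,290:410]
cv2.imwrite('pics/v20.png',cv2.resize(np.hstack([b,a]),None,fx=3.3,fy=3.3,interpolation=2)[:,:,::-1])"
```

```text
t 21.65 pos [0.6235 0.1784 0.219 ] yaw 99.73500551065993 D [ 0.0025  0.0146 -0.045 ] dyaw -0.23500551065993136 tilt [-0.0007  0.0007] F [ 0.2209 -0.1591  0.146 ] w 0.00034433083536968115
0 dx 0.0139 dy 0.0049 dz 0.0450 rz 0.047
```

View pics/v20.png

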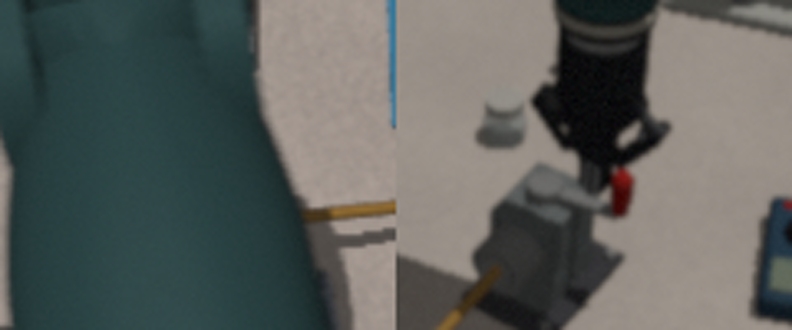

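Emit:
move_arm(motion=[{"dx": 0.003, "dy": 0.003, "dz": 0.02, "rx": 0, "ry": 0, "rz": 0, "hand": -1}, {"dx": 0.003, "dy": 0.002, "dz": 0.025, "rx": 0, "ry": 0, "rz": 0, "hand": -1}, {"dx": 0, "dy": 0, "dz": 0, "rx": 0, "ry": 0, "rz": 0, "hand": -1}, {"dx": 0.004, "dy": 0, "dz": 0, "rx": 0, "ry": 0, "rz": 0, "hand": -1}, {"dx": 0.004, "dy": 0, "dz": 0, "rx": 0, "ry": 0, "rz": 0, "hand": -1}])

```text
t: 22.38
tool_pos: [0.6268, 0.1918, 0.1754]
tool_rot: [[-0.167, 0.986, 0.001], [0.986, 0.167, 0.0], [0.0, 0.001, -1.0]]
ft_force: [0.3, 0.3, 0.4]
gripper_width: 0.0002
```

```bash
python3 plan.py .626 .193 .174 99.5 1; python3 -c "
from h import *
snap('scene','scene21')
a=load('scene21')['img'][140:220,300:400]
cv2.imwrite('pics/v21.png',cv2.resize(a,None,fx=7,fy=7,interpolation=2)[:,:,::-1])"
```

```text
t 22.375 pos [0.6268 0.1918 0.1754] yaw 99.63373124067923 D [-0.0008  0.0012 -0.0014] dyaw -0.13373124067922504 tilt [0.0014 0.0003] F [0.2971 0.2873 0.4416] w 0.0001703895328152166
0 dx 0.0013 dy -0.0006 dz 0.0014 rz 0.027
```

View pics/v21.png

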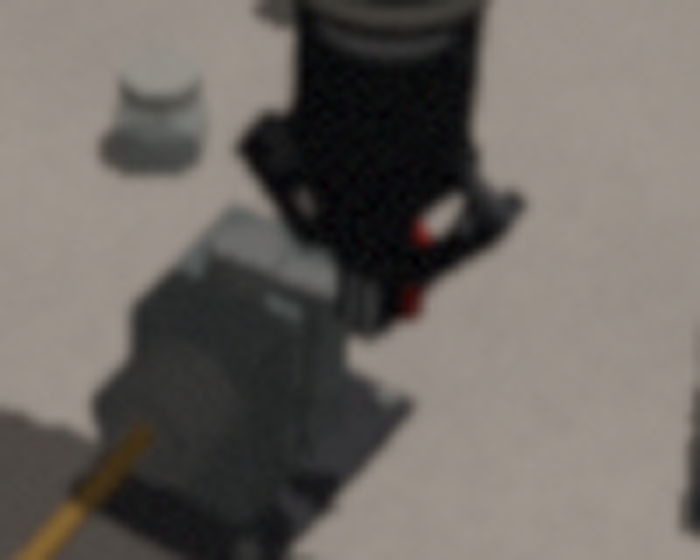

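The fingers are behind the knob on the lever's opening side. I'll advance until they touch.

Emit:
move_arm(motion=[{"dx": 0.005, "dy": 0, "dz": 0, "rx": 0, "ry": 0, "rz": 0, "hand": -1}, {"dx": 0.005, "dy": 0, "dz": 0, "rx": 0, "ry": 0, "rz": 0, "hand": -1}, {"dx": 0.005, "dy": 0, "dz": 0, "rx": 0, "ry": 0, "rz": 0, "hand": -1}, {"dx": 0.002, "dy": 0, "dz": 0, "rx": 0, "ry": 0, "rz": 0, "hand": -1}, {"dx": 0.001, "dy": 0, "dz": 0, "rx": 0, "ry": 0, "rz": 0, "hand": -1}])

```text
t: 23.05
tool_pos: [0.6233, 0.2097, 0.1742]
tool_rot: [[-0.168, 0.986, -0.0], [0.986, 0.168, 0.0], [0.0, -0.0, -1.0]]
ft_force: [-0.4, 0.1, -0.3]
gripper_width: 0.0001
```

Emit:
move_arm(motion=[{"dx": 0.007, "dy": 0.0015, "dz": 0, "rx": 0, "ry": 0, "rz": -1, "hand": -1}, {"dx": 0.007, "dy": 0.0015, "dz": 0, "rx": 0, "ry": 0, "rz": -1, "hand": -1}, {"dx": 0.007, "dy": 0.0015, "dz": 0, "rx": 0, "ry": 0, "rz": -1, "hand": -1}, {"dx": 0, "dy": 0, "dz": 0, "rx": 0, "ry": 0, "rz": 0, "hand": -1}, {"dx": 0, "dy": 0, "dz": 0, "rx": 0, "ry": 0, "rz": 0, "hand": -1}])

```text
t: 23.68
tool_pos: [0.6224, 0.2309, 0.1743]
tool_rot: [[-0.415, 0.91, -0.0], [0.91, 0.415, 0.0], [0.0, 0.0, -1.0]]
ft_force: [0.8, 0.4, 0.2]
gripper_width: -0.0001
```

```bash
cat > arc.py <<'E'
from h import *
o=telemetry.observe();p=o['tool_pos'][:2]-np.array([.541,.2175]);R=np.array(o['tool_rot'])
yaw=np.degrees(np.arctan2(R[1,0],R[0,0]));t=R[:2,0];r=R[:2,1]
print('t',o['t'],'pos',o['tool_pos'],'yaw',yaw,'phi',yaw-90,'radial',p@r,'tang',p@t,'F t,r',np.array(o['ft_force'])[:2]@t,np.array(o['ft_force'])[:2]@r,o['ft_force'])
E
python3 arc.py;python3 -c "
from h import *
snap('scene','scene22')
a=load('scene22')['img'][140:220,300:400]
cv2.imwrite('pics/v22.png',cv2.resize(a,None,fx=7,fy=7,interpolation=2)[:,:,::-1])"
```

```text
t 23.675 pos [0.62241899 0.23089688 0.17425503] yaw 114.54129953720472 phi 24.541299537204722 radial 0.07962815222806385 tang -0.02163066296612225 F t,r 0.050282512810565616 0.9002785742880046 [0.79806452 0.41966995 0.18288003]
```

View pics/v22.png

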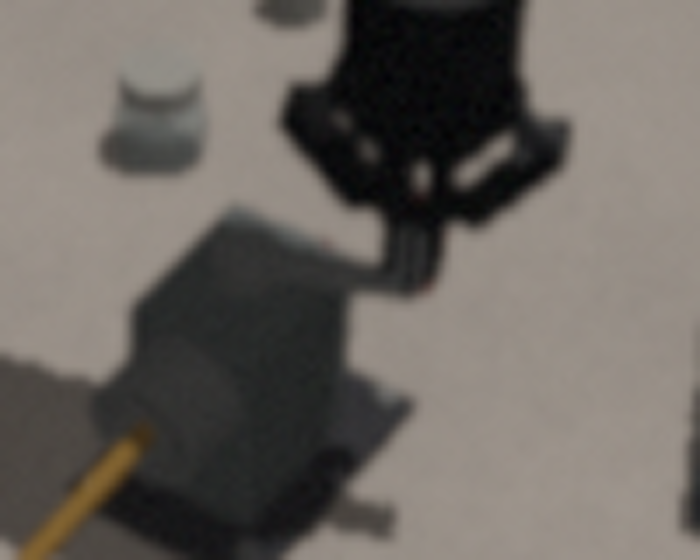

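Emit:
move_arm(motion=[{"dx": 0.007, "dy": 0.0015, "dz": 0, "rx": 0, "ry": 0, "rz": -1, "hand": -1}, {"dx": 0.007, "dy": 0.0015, "dz": 0, "rx": 0, "ry": 0, "rz": -1, "hand": -1}, {"dx": 0.007, "dy": 0.0015, "dz": 0, "rx": 0, "ry": 0, "rz": -1, "hand": -1}, {"dx": 0.007, "dy": 0.0015, "dz": 0, "rx": 0, "ry": 0, "rz": -1, "hand": -1}, {"dx": 0.007, "dy": 0.0015, "dz": 0, "rx": 0, "ry": 0, "rz": -1, "hand": -1}])

```text
t: 24.35
tool_pos: [0.6093, 0.2634, 0.1743]
tool_rot: [[-0.763, 0.647, 0.001], [0.647, 0.763, -0.001], [-0.001, 0.0, -1.0]]
ft_force: [2.9, -4.6, -1.1]
gripper_width: 0.0001
```

```bash
python3 arc.py
```

```text
t 24.35 pos [0.6092802  0.26335747 0.17434758] yaw 139.71239097344755 phi 49.712390973447555 radial 0.07913212577190656 tang -0.02243210440989079 F t,r -5.232363005452029 -1.6227386129791976 [ 2.94198966 -4.62121619 -1.11434372]
```

Emit:
move_arm(motion=[{"dx": 0.007, "dy": 0.0015, "dz": 0, "rx": 0, "ry": 0, "rz": -1, "hand": -1}, {"dx": 0.007, "dy": 0.0015, "dz": 0, "rx": 0, "ry": 0, "rz": -1, "hand": -1}, {"dx": 0.007, "dy": 0.0015, "dz": 0, "rx": 0, "ry": 0, "rz": -1, "hand": -1}, {"dx": 0.0035, "dy": 0.0008, "dz": 0, "rx": 0, "ry": 0, "rz": -0.5, "hand": -1}, {"dx": 0, "dy": 0, "dz": 0, "rx": 0, "ry": 0, "rz": 0, "hand": -1}])

```text
t: 24.98
tool_pos: [0.5917, 0.2817, 0.1743]
tool_rot: [[-0.921, 0.389, 0.0], [0.389, 0.921, 0.0], [-0.0, 0.0, -1.0]]
ft_force: [1.8, -0.2, -1.1]
gripper_width: -0.0
```

```bash
python3 arc.py
```

```text
t 24.975 pos [0.59168299 0.28167978 0.17434834] yaw 157.07835838357929 phi 67.07835838357929 radial 0.07885162875005386 tang -0.021684758879515653 F t,r -1.7790141169973281 0.4855930362768492 [ 1.82766526 -0.24562601 -1.09850356]
```

Emit:
move_arm(motion=[{"dx": 0.0035, "dy": 0.0008, "dz": 0, "rx": 0, "ry": 0, "rz": -0.5, "hand": -1}, {"dx": 0.0035, "dy": 0.0008, "dz": 0, "rx": 0, "ry": 0, "rz": -0.5, "hand": -1}, {"dx": 0.002, "dy": 0.0005, "dz": 0, "rx": 0, "ry": 0, "rz": -0.3, "hand": -1}, {"dx": 0, "dy": 0, "dz": 0, "rx": 0, "ry": 0, "rz": 0, "hand": -1}, {"dx": 0, "dy": 0, "dz": 0, "rx": 0, "ry": 0, "rz": 0, "hand": -1}])

```text
t: 25.6
tool_pos: [0.584, 0.2869, 0.1743]
tool_rot: [[-0.959, 0.282, 0.0], [0.282, 0.959, 0.0], [-0.0, 0.0, -1.0]]
ft_force: [4.3, 0.5, -0.6]
gripper_width: -0.0001
```

```bash
python3 arc.py
```

```text
t 25.6 pos [0.58401832 0.28691611 0.17431471] yaw 163.59072105500275 phi 73.59072105500275 radial 0.07874120832636061 tang -0.02165627951107175 F t,r -3.9789891029263607 1.7341914248335681 [ 4.30682152  0.53950321 -0.61850789]
```

Emit:
move_arm(motion=[{"dx": 0.001, "dy": 0.0002, "dz": 0, "rx": 0, "ry": 0, "rz": -0.15, "hand": -1}, {"dx": 0.001, "dy": 0.0002, "dz": 0, "rx": 0, "ry": 0, "rz": -0.15, "hand": -1}, {"dx": 0, "dy": 0, "dz": 0, "rx": 0, "ry": 0, "rz": 0, "hand": -1}, {"dx": 0, "dy": 0, "dz": 0, "rx": 0, "ry": 0, "rz": 0, "hand": -1}, {"dx": 0, "dy": 0, "dz": 0, "rx": 0, "ry": 0, "rz": 0, "hand": -1}])

```text
t: 26.22
tool_pos: [0.5829, 0.2877, 0.1744]
tool_rot: [[-0.966, 0.257, 0.002], [0.257, 0.966, -0.0], [-0.001, 0.0, -1.0]]
ft_force: [8.7, -1.5, -3.2]
gripper_width: -0.0
```

```bash
python3 arc.py
```

```text
t 26.225 pos [0.58287413 0.28769763 0.17438315] yaw 165.10257111983245 phi 75.10257111983245 radial 0.07860350338239673 tang -0.02241955284066166 F t,r -8.768098451882567 0.8130182324759336 [ 8.68241042 -1.46849397 -3.24054125]
```

Emit:
move_arm(motion=[{"dx": 0.001, "dy": 0, "dz": 0, "rx": 0, "ry": 0, "rz": 0, "hand": -1}, {"dx": 0, "dy": 0, "dz": 0, "rx": 0, "ry": 0, "rz": 0, "hand": -1}, {"dx": 0, "dy": 0, "dz": 0, "rx": 0, "ry": 0, "rz": 0, "hand": -1}, {"dx": 0, "dy": 0, "dz": 0, "rx": 0, "ry": 0, "rz": 0, "hand": -1}, {"dx": 0, "dy": 0, "dz": 0, "rx": 0, "ry": 0, "rz": 0, "hand": -1}])

```text
t: 26.85
tool_pos: [0.5827, 0.2877, 0.1745]
tool_rot: [[-0.966, 0.257, 0.003], [0.257, 0.966, -0.001], [-0.003, 0.0, -1.0]]
ft_force: [13.8, -2.0, -3.9]
gripper_width: 0.0003
```

```bash
python3 arc.py
```

```text
t 26.85 pos [0.58274159 0.28773358 0.17447398] yaw 165.08363620469467 phi 75.08363620469467 radial 0.07861152203934672 tang -0.022256161463762768 F t,r -13.8514209831285 1.598245182976239 [13.79613514 -2.02109502 -3.91321301]
```

The lever is solid against its stop: 14 N with no further movement. I'll back off, rise and check.

Emit:
move_arm(motion=[{"dx": -0.005, "dy": 0, "dz": 0, "rx": 0, "ry": 0, "rz": 0, "hand": -1}, {"dx": -0.01, "dy": 0, "dz": 0, "rx": 0, "ry": 0, "rz": 0, "hand": -1}, {"dx": 0, "dy": 0, "dz": -0.04, "rx": 0, "ry": 0, "rz": 0, "hand": -1}, {"dx": 0, "dy": 0, "dz": -0.05, "rx": 0, "ry": 0, "rz": 0, "hand": -1}, {"dx": 0, "dy": 0, "dz": -0.05, "rx": 0, "ry": 0, "rz": 0, "hand": -1}])

```text
t: 27.48
tool_pos: [0.5953, 0.284, 0.3157]
tool_rot: [[-0.967, 0.256, -0.001], [0.256, 0.967, -0.0], [0.001, -0.0, -1.0]]
ft_force: [1.0, 0.4, -0.2]
gripper_width: 0.0004
```

Emit:
move_arm(motion=[{"dx": 0, "dy": -0.05, "dz": 0, "rx": 0, "ry": 0, "rz": 0, "hand": -1}, {"dx": 0, "dy": -0.06, "dz": 0, "rx": 0, "ry": 0, "rz": 0, "hand": -1}, {"dx": 0, "dy": -0.06, "dz": 0, "rx": 0, "ry": 0, "rz": 0, "hand": -1}, {"dx": 0, "dy": -0.06, "dz": 0, "rx": 0, "ry": 0, "rz": 0, "hand": -1}, {"dx": 0, "dy": -0.06, "dz": 0, "rx": 0, "ry": 0, "rz": 0, "hand": -1}])

```text
t: 28.1
tool_pos: [0.5205, 0.0022, 0.3144]
tool_rot: [[-0.967, 0.256, -0.0], [0.256, 0.967, 0.0], [0.0, 0.0, -1.0]]
ft_force: [0.8, -0.2, -0.9]
gripper_width: 0.0001
```

```bash
python3 tail.py 30; python3 -c "
from h import *
snap('scene','scene30')
b=load('top30')['img'];a=load('scene30')['img']
cv2.imwrite('pics/v30.png',cv2.resize(np.hstack([b[130:270,240:400],a[140:280,200:380]]),None,fx=2.3,fy=2.3,interpolation=2)[:,:,::-1])
cv2.imwrite('pics/v31.png',b[:,:,::-1])"
```

```text
tail red px 34 u min 250 wsum 1327.0 row profile r-g [14 12 12 12 14 29 37 40 39 34 37 36 34 30 11  1  1  1]
28.15 [ 0.51919318 -0.00301799  0.31460052] [ 3.13079427 -6.15094922  2.18620885] [-0.27274557 -0.1119668  -0.02554503]
```

View pics/v30.png

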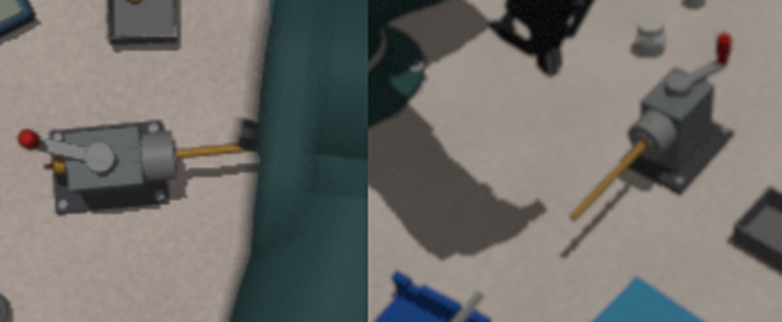

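View pics/v31.png

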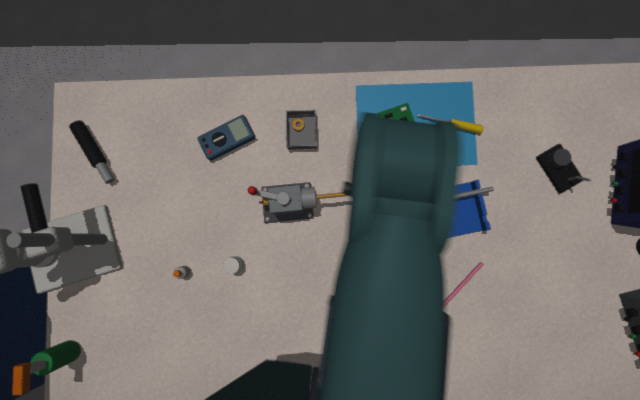

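Run:
```python
from h import *
s=snap('top','top32');hsv=cv2.cvtColor(s['img'],cv2.COLOR_RGB2HSV).astype(int);H,S,V=hsv[...,0],hsv[...,1],hsv[...,2]
m=((H<6)|(H>174))&(S>150)&(V>70);m[:182]=0;m[198:]=0;m[:,:240]=0;m[:,259:]=0
v,u=np.nonzero(m);k=onplane(s,u.mean(),v.mean(),.175);d=k-np.array([.541,.2175,0]);print('knob',len(u),k,'r',np.hypot(*d[:2]),'lever rad',np.arctan2(d[1],d[0])-np.radians(4.4))
w=np.clip(S-60,0,200)*((H>=8)&(H<=28)); w[:185]=0; w[208:]=0
us=np.arange(318,342); vs=np.array([(w[:,u]*np.arange(400)).sum()/w[:,u].sum() for u in us]);p=np.polyfit(us,vs,1)
a,b=[onplane(s,q,np.polyval(p,q),.09) for q in(340,318)];d=b-a;print('bar dir',np.degrees(np.arctan2(d[1],d[0])),'v@315',np.polyval(p,315))
print((s['img'][195:208,254:272,0].astype(int)-s['img'][195:208,254:272,1]).max(0))
o=telemetry.observe();print(o['t'],np.abs(o['qd']).max(),o['ft_force'])
```

```text
knob 42 [0.56165056 0.29403225 0.175     ] r 0.07926935890963666 lever rad 1.2304501205886471
bar dir 94.33890261212751 v@315 196.69998298251653
[15 12 13 12 14 30 37 40 38 34 36 36 35 31 10  1  0  1]
28.25 0.060921792946418855 [0.54671213 0.78674765 0.5481555 ]
```

Everything checks out: the lever is at about 1.23 rad, the bar is parallel to the bore (94.3°), the tail is out and the arm is clear. I'll let it settle and hand in.

Emit:
move_arm(motion=[{"dx": 0, "dy": 0, "dz": 0, "rx": 0, "ry": 0, "rz": 0, "hand": -1}, {"dx": 0, "dy": 0, "dz": 0, "rx": 0, "ry": 0, "rz": 0, "hand": -1}, {"dx": 0, "dy": 0, "dz": 0, "rx": 0, "ry": 0, "rz": 0, "hand": -1}, {"dx": 0, "dy": 0, "dz": 0, "rx": 0, "ry": 0, "rz": 0, "hand": -1}, {"dx": 0, "dy": 0, "dz": 0, "rx": 0, "ry": 0, "rz": 0, "hand": -1}])

```text
t: 28.88
tool_pos: [0.5213, 0.0042, 0.3143]
tool_rot: [[-0.967, 0.256, -0.0], [0.256, 0.967, 0.0], [0.0, -0.0, -1.0]]
ft_force: [0.2, 0.1, 0.3]
gripper_width: 0.0002
```

```bash
python3 -c "
from rig import close_job
print(close_job())"
```

```text
the job is handed in; nothing more can be done
None
```

The brass bar is home in the collet with the lever closed on it. I handed the job in at about 29 s of the 67 s allowed; `close_job` gave no verdict.

- **Feeding the bar:** I fed it in until the stop came up solid at about 4.5 N. I then let go and pushed on the free end, which was solid at about 5 N. Both are well under the 14 N at which the stop rod slips.
- **Closing the lever:** I pushed the red knob round until it stopped moving at about 14 N, then backed the arm off to clear air.
- **Last checks:** The lever measured about 1.23 rad and the bar pointed along 94.3°, against about 94.4° for the bore. The red tail was still out as at home, but it lay in the arm's shadow, so that reading compares scaled brightness. The wrist force was near zero.
- **Other things on the bench:** I saw no movement of the hex bar or the other items in the last pictures. I didn't measure them, and the arm hid part of the rack and the board in the last top view.
- **What went wrong:** My first three move calls were refused because rows need all seven numbers; nothing moved. My first sideways estimate of the mouth was 2–3 mm off, and I corrected it from the pictures before the bar went in.

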